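# Roll toy wheels through the varnish spray station

## Robot

A 7-joint arm with a two-finger parallel gripper is mounted at the origin on the work surface. World frame = base frame: x ahead of the robot, y to its left, z up, the work surface at z = 0. Lengths are in mm, angles in rad, forces in N, time in s.
With the tool pointing down it reaches from about 400 to 875 mm from the base axis. Payload 4.4 kg.
Tool frame: the origin (TCP) lies at the very end of the fingers, on their centre line; the grasp point (between the pads) lies 19 mm behind it; z points along the fingers, y is the line along which they close (so a half turn about z gives the same grasp; the last joint's range is limited). The gripper opens to 85 mm and grips with 20 to 120 N. Pads are 22 mm wide; open, the fingers measure 114 mm over their backs; the gripper's body (76 mm by 85 mm) begins 54 mm behind the grasp point. The pads swing forward as they close: fully open they stand 13 mm farther back than shut.
Start: joints at [1.085, 0.628, 0.038, 1.517, -0.027, 0.996, -0.02], TCP at [264.954, -593.563, 231.313] pointing down, gripper open.
Joint ranges: [-3.06, 3.06], [-0.37, 2.12], [-1.25, 1.32], [0.18, 2.47], [-1.1, 4.24], [0.23, 1.98], [-2.94, 2.94]. Speed limits (rad/s): [2.57, 2.57, 3.14, 3.14, 3.14, 3.14, 3.14].

## Interface

Orientations are given as [roll, pitch, yaw] about the fixed x, y, z axes, in that order (R = Rz(yaw) Ry(pitch) Rx(roll)).
In Python, from cell import monitor, viewer, workorder gives the robot as it stands.
- The arm moves only by the tool arm_command, never from a script. Its argument "series" is one flat list of numbers, 5 for each row, row after row: the opening in per cent of the stroke, from 0 (shut) to 100 (fully open), then the shift along the tool's x, y, z in cm, then the turn about the tool's z in degrees. In form: [claw, x, y, z, roll, claw, x, y, z, roll, ...]. A call has exactly 5 rows; each row is the pose to reach, as a shift and turn from the pose commanded when the call began, along the tool's axes at that moment; what a row does not reach only later rows make up. A row lasts 1/12 s, in which the tool goes at most 41.7 mm and 7.16 degrees, less where a joint would pass 70% of its speed; a pose out of reach is approached as far as the arm can. A call with a gripper value outside its range is refused whole. The fingers move at their own pace and stop on an object; the grip force is fixed at half the most. Time passes only in rows, so rows that repeat a pose let the fingers close, or fill a call up. It gives the time, the measured TCP pose, the force, the opening and the grip force at its end, in the units of the state.
- monitor.read_state(): the state, without advancing time (a new reading comes with each control period).
- viewer.get_image(name): name is "side" or "top"; returns (picture, depth): 480x640x3 uint8, red, green, blue; 480x640 float32, mm along the optical axis (not along the pixel's ray), 0 where there is no reading.
- viewer.camera_model(name): a dict with "mtx" (3x3 intrinsics, pixels), "R" (3x3) and "t" (3): a world point X has camera coordinates R X + t. Camera axes: x right, y down, z forward; pixel columns grow to the right and rows downward; lengths in mm; the calibration is good to about 2 mm. A picture is of the moment at which its call begins. camera_model takes no time and is no camera call.
- workorder.finish_job(): hands the job in; it is judged then, once.
The state is a dict: "clock": time; "qpos": joint angles; "qd": joint speeds; "tau": joint torques, N m; "eef_pos": TCP position; "tool_rot": TCP orientation; "force": force on the tool from outside, world axes, zero at the start; "torque": the same for the moment, N m; "width": finger opening in mm; "gripper_force": force on a finger pad.
Only numpy, scipy, OpenCV 4.12 (cv2) and the standard library are available. Lean on these libraries where they do the work, as an engineer would, in place of code of your own. Each camera call takes 0.05 s, during which the arm holds its last target. There are 200 camera calls.

## Task

Varnish the two or three wooden toy wheels that stand on their rims at one end of the rolling board: put the offcuts lying on the slatted drying strip into the steel tray, roll each wheel along the board onto the pale tape strip, and when all stand there by themselves squeeze the spray gun's trigger fully for about a second and let it go. Then roll every wheel onward onto the drying strip and leave them standing there. The wheels must go on their rims all the way, really turning, never lifted off the board and never falling over, and the toys and the glass jar around the board are not to be disturbed.

Things in the scene. Friction and masses are not known exactly. Their poses are not given: they have to be found in the camera images.
- board: a fixed brown hardboard sheet, 330 mm along its x, 430 mm along its y and 6 mm thick, lying on the bench; origin at the centre of its underside. The wheels start near its +y end, about 150 mm from the tape strip, in a row 100 mm apart along its x, and are rolled along its -y.
- spray_line (a point): the middle of the pale masking-tape strip, on the board's top: 310 mm long (along its x), 50 mm wide (along its y). A wheel is on it when its centre is over the strip. Axes as the board's.
- drying_strip (a point): the middle of the drying strip, on the board's top, drawn as six thin pale slats: 310 mm long (x), 90 mm wide (y), 150 mm beyond the tape strip towards the board's -y. A wheel is on it when its centre is over the strip. Axes as the board's.
- gun: a fixed spray gun clamped upside down in a grey bench bracket: grip upward, barrel level at 85 mm height, nozzle towards its own -y. Origin at the centre of the bracket's underside. The black grip is 30 mm wide (x) and 28 mm deep (y from 0 to +28 mm), its top 180 mm above the bench. The trigger hangs on the nozzle side of the grip (-y).
- squeeze_point (a point): a point 160 mm above the bench where the grip can be squeezed from above: on the grip's nozzle-side face. With the fingers closing along its y, the grip's back is at y = +28 mm; the front of the trigger is at y = -29 mm when free and about -13 mm when squeezed home. Axes as the gun's (x across, -y to the nozzle).
- trigger (a joint): angle of the sprung trigger, a steel bar 22 mm wide and 75 mm long hinged 57 mm below the squeeze point: 0 free, 0.28 rad against its stop. At the squeeze point it takes about 3 N to start and 7 N to reach the stop; it springs back when let go.
- offcut_a: a loose pale wood block, 100 x 45 x 30 mm (x, y, z), lying on the board's drying strip at any yaw; origin at the centre of its underside. None if absent today (there are one or two offcuts).
- offcut_b: a loose brown wood block, 85 x 55 x 35 mm (x, y, z), lying on the drying strip at any yaw; origin at the centre of its underside. None if absent today.
- tray_in (a point): the centre of the floor of a fixed shallow steel tray beyond the board's drying end: 240 mm along its x, 140 mm along its y outside, walls 5 mm thick and 30 mm tall, open above.
- wheel_a: a wooden toy wheel on its rim, 90 mm across, 38 mm wide, 0.33 kg. Origin at its centre; x along the axle. A steel pin through the centre, 16 mm thick and 60 mm long, ends 11 mm proud on each side and turns freely: held by the pin's two flat ends, the wheel still rolls. Left standing, it soon stops. None if absent today (there are 2 or 3 wheels).
- wheel_a_mark (a point): the dark dot on wheel_a's faces, 30 mm from its centre (at mid width); it starts straight above the centre and goes round once as the wheel rolls 283 mm.
- wheel_b: a wooden toy wheel on its rim, 90 mm across, 38 mm wide, 0.33 kg. Origin at its centre; x along the axle. A steel pin through the centre, 16 mm thick and 60 mm long, ends 11 mm proud on each side and turns freely: held by the pin's two flat ends, the wheel still rolls. Left standing, it soon stops. None if absent today (there are 2 or 3 wheels).
- wheel_b_mark (a point): the dark dot on wheel_b's faces, 30 mm from its centre (at mid width); it starts straight above the centre and goes round once as the wheel rolls 283 mm.
- wheel_c: a wooden toy wheel on its rim, 90 mm across, 38 mm wide, 0.33 kg. Origin at its centre; x along the axle. A steel pin through the centre, 16 mm thick and 60 mm long, ends 11 mm proud on each side and turns freely: held by the pin's two flat ends, the wheel still rolls. Left standing, it soon stops. None if absent today (there are 2 or 3 wheels).
- wheel_c_mark (a point): the dark dot on wheel_c's faces, 30 mm from its centre (at mid width); it starts straight above the centre and goes round once as the wheel rolls 283 mm.
- toy_truck: bystander, leave alone: wooden toy truck, 140 x 84 x 90 mm, origin at the centre of its underside.
- toy_engine: bystander, leave alone: wooden toy engine, 90 x 50 x 75 mm, origin at the centre of its underside.
- screw_jar: bystander, leave alone: glass screw jar, 68 mm across, 95 mm tall, origin at the centre of its underside.
Not all that is in view belongs to the job. Leave any red or turquoise look-alike of the wheel_a alone.

How it is judged:
By the outcome, as a careful person would: the job done as asked, in the order asked, and still so for the second after the job is handed in, with the robot touching nothing.
Of wheel_a, wheel_b, wheel_c only 2 to 3 are there at a start; the rules pass over those that are not, and their reading is None.
Of offcut_a, offcut_b only 1 to 2 are there at a start; the rules pass over those that are not, and their reading is None.
At some moment in a run one of offcut_a, offcut_b may be knocked a few centimetres aside while the robot is not near it.
Once in a run the grip may slacken for a moment while it holds something.
It also fails if it takes over 210 s, if anything falls off the work surface, if the arm or the gripper's body presses on something with over 40 N, if the wrist force passes 120 N, or if a joint passes its speed limit or range.

## Working session

There is one attempt and no reset: what is moved stays moved. The work goes in short steps, Python scripts to look and compute and a tool call to move; the robot and the scene stay as the last step left them, time stands still between calls to the robot, and variables do not carry over. Pictures are saved under pics/ and viewed, at most 14 in all, crops included, and the job is handed in when it is done.

Besides the shell and the picture viewer there is one more tool, called after "Request:" as name(argument=value, ...) on one line, values as JSON. arm_command: Moves the arm, as the interface text tells. Its arguments: {"type":"object","properties":{"series":{"type":"array","items":{"type":"number"}}},"required":["series"]}

```bash
mkdir -p pics; ls; python3 - <<'E'
from cell import monitor, viewer
import cv2, numpy as np
print(monitor.read_state())
for n in ("top","side"):
    im,d=viewer.get_image(n); cv2.imwrite(f"pics/{n}0.png",im[:,:,::-1]); np.save(f"pics/{n}0.npy",d)
    m=viewer.camera_model(n); print(n,m)
E
```

```text
pics
{'clock': 0.0, 'qpos': array([ 1.08518752,  0.62933827,  0.03843453,  1.51836026, -0.0269785 ,
        0.99628973, -0.0200092 ]), 'qd': array([-0.0001244 , -0.00079334,  0.00110605,  0.00109851,  0.0005207 ,
        0.00047935, -0.00224492]), 'tau': array([ 2.16016696e-05, -5.63414705e+01,  1.22626573e+00, -1.93449229e+01,
        1.09604813e-02,  1.04295148e-02, -6.60170755e-06]), 'eef_pos': array([ 264.70416325, -592.98375754,  230.39651904]), 'tool_rot': array([-3.13971526e+00,  3.78730096e-05,  4.19817524e-01]), 'force': array([-0.08063637, -0.32916141, -0.16576235]), 'torque': array([ 0.01676523, -0.00026464,  0.01775946]), 'gripper_force': 0.0, 'width': 85.41468949986253}
top {'mtx': array([[509.57076573,   0.        , 320.91709494],
       [  0.        , 509.57076573, 233.4742915 ],
       [  0.        ,   0.        ,   1.        ]]), 'R': array([[ 0.01310083, -0.99968812, -0.02126113],
       [-0.99839125, -0.01190483, -0.05543626],
       [ 0.05516586,  0.02195318, -0.99823584]]), 't': array([  50.06216942,  517.85708991, 1419.72742354])}
side {'mtx': array([[465.28136834,   0.        , 322.43840367],
       [  0.        , 465.28136834, 232.4038756 ],
       [  0.        ,   0.        ,   1.        ]]), 'R': array([[-0.71151605, -0.70238876, -0.01987337],
       [-0.43520669,  0.46271428, -0.77232806],
       [ 0.55167024, -0.54087478, -0.63491292]]), 't': array([ 379.52068059,  288.22195046, 1033.91621158])}
```

View pics/top0.png

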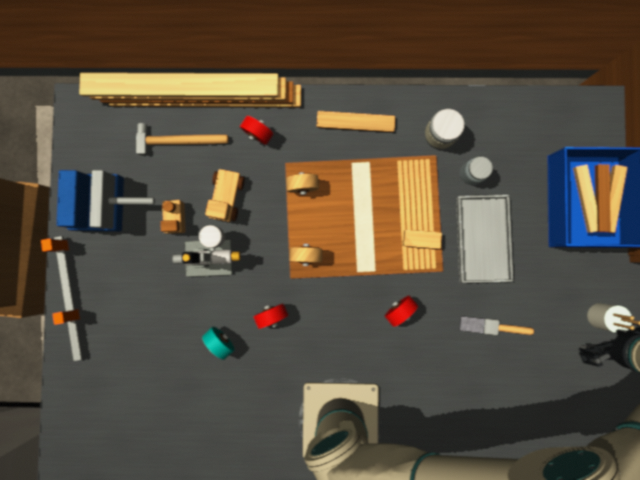

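View pics/side0.png

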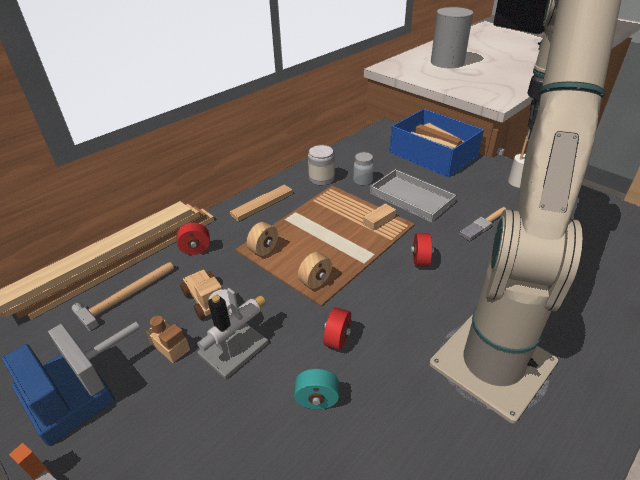

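Top view shows two wheels at (303,183) and (306,256), one offcut at (423,240) and the tray at (485,238). The gun is at (209,257), its nozzle pointing image-right, which is about world -y. The side view agrees; red and turquoise wheels are decoys.

```bash
cat > h.py <<'E'
import numpy as np, cv2
from cell import viewer, monitor
def world(d,m):
    v,u=np.mgrid[:d.shape[0],:d.shape[1]]
    c=np.stack([u+0.,v+0.,np.ones(d.shape)],-1)@np.linalg.inv(m["mtx"]).T*d[...,None]
    return (c-m["t"])@m["R"]
def snap(n,name=None):
    im,d=viewer.get_image(n)
    if name: cv2.imwrite(f"pics/{name}.png",im[:,:,::-1])
    return im,d,world(d,viewer.camera_model(n))
def ray(n,u,v,z):
    m=viewer.camera_model(n); r=m["R"].T@np.linalg.inv(m["mtx"])@[u,v,1]; o=-m["R"].T@m["t"]
    return o+r*(z-o[2])/r[2]
def rect(P,mask):
    (c,s,a)=cv2.minAreaRect(P[mask][:,:2].astype(np.float32)); return np.round(c,1),np.round(s,1),round(a,1),round(float(np.median(P[mask][:,2])),1),int(mask.sum())
E
python3 - <<'E'
from h import *
im=cv2.imread("pics/top0.png")[:,:,::-1]; d=np.load("pics/top0.npy"); W=world(d,viewer.camera_model("top"))
def box(u0,u1,v0,v1,z0,z1):
    m=np.zeros(d.shape,bool); m[v0:v1,u0:u1]=1
    return m&(W[...,2]>z0)&(W[...,2]<z1)&(d>0)
print("bench z",np.median(W[340:370,300:380,2]))
print("board z",np.median(W[180:260,320:345,2]), "tape",np.median(W[180:260,357:370,2]))
for k,b in dict(wheelhi=(280,325,165,200,15,120),wheello=(280,330,238,275,15,120),off=(395,450,225,255,24,60),tray=(450,520,185,290,15,45),gungrip=(165,250,220,285,150,220),gunall=(165,250,220,285,60,220),bracket=(165,250,220,285,4,40)).items():
    m=box(*b); print(k,rect(W,m),W[m].min(0).round(),W[m].max(0).round())
hsv=cv2.cvtColor(im,cv2.COLOR_RGB2HSV)
tp=np.zeros(d.shape,bool); tp[155:280,345:382]=1; tp&=(hsv[...,1]<90)&(hsv[...,2]>150); print("tape",rect(W,tp))
for n,c in dict(tl=(286,163),tr=(437,156),br=(442,271),bl=(290,277)).items(): print(n,ray("top",*c,6).round(1))
big=cv2.resize(im[150:290,150:530],None,fx=2.1,fy=2.1,interpolation=cv2.INTER_CUBIC)
g=cv2.resize(im[215:290,160:260],(800,600),interpolation=cv2.INTER_CUBIC); cv2.imwrite("pics/gun.png",g[:,:,::-1])
z=W[215:290:5,165:250:5,2].round().astype(int); print(z)
E
```

```text
bench z -0.5313280864104908
board z 5.0284157846011865 tape 5.399194981549451
wheelhi (array([653.7, 111. ]), array([60.3, 89.4]), 7.7, 84.4, 579) [623.  65.  18.] [685. 157. 102.]
wheello (array([457. ,  98.3]), array([57.4, 88. ]), 1.1, 86.5, 526) [428.  54.  48.] [486. 143. 101.]
off (array([ 504.8, -223. ]), array([100.2,  45.1]), 86.0, 35.3, 601) [ 480. -274.   24.] [ 529. -172.   44.]
tray (array([ 508.8, -397. ]), array([240.3, 142.7]), 2.5, 27.5, 746) [ 387. -472.   15.] [ 630. -322.   38.]
gungrip (array([444.4, 375.5]), array([27.9, 57. ]), 1.6, 175.9, 203) [430. 347. 151.] [458. 404. 192.]
gunall (array([476.1, 379.6]), array([219.4, 118.8]), 81.9, 102.9, 1500) [419. 274.  60.] [546. 481. 192.]
bracket (array([461.5, 379. ]), array([181.9, 240.1]), 0.8, 14.2, 962) [369. 258.   4.] [554. 500.  40.]
tape (array([566.6, -28. ]), array([310.1, 119.5]), 3.0, 5.4, 1938)
tl [718.3 159.2   6. ]
tr [ 742.2 -270.5    6. ]
br [ 416.2 -284.6    6. ]
bl [393.6 142.4   6. ]
[[  45   44   41   42   -2 1447   -9    0   -3   89   86   87   89   46
    29   -3   -6]
 [  73   66   73   41   
[... 536 characters left out ...]
1   14   11   73   74   51   95   93   91   90   88
    -4   -3   -4]
 [   3    4   95   90  184  176  142  174  152  103  102  104  100   94
    96   -6   -2]
 [  -1   -1   93   96  183  175  147  101  156  103  100   96  106   95
    89   -1   -9]
 [  -5    0   -6    3   13   14   72   79   52   13   15   15   10   14
    -1   -3   -4]
 [  -1   -7   -2    3   -2   14    8   16   14   10   14   15   15   22
    -4   -1   -1]
 [   3   -5   -1   -2   -4   15   15   13   11   12    9    2    4   -3
    -3    3    0]
 [  -3    2    0    2   -3    0   -3   -7   -6   -1   -2    4    2   -3
     0    1    2]
 [  -2   -1    1   -7   -1   -2   -4   -2    1    0    2   -3   -2   -3
     6   -1   -5]]
```

View pics/gun.png

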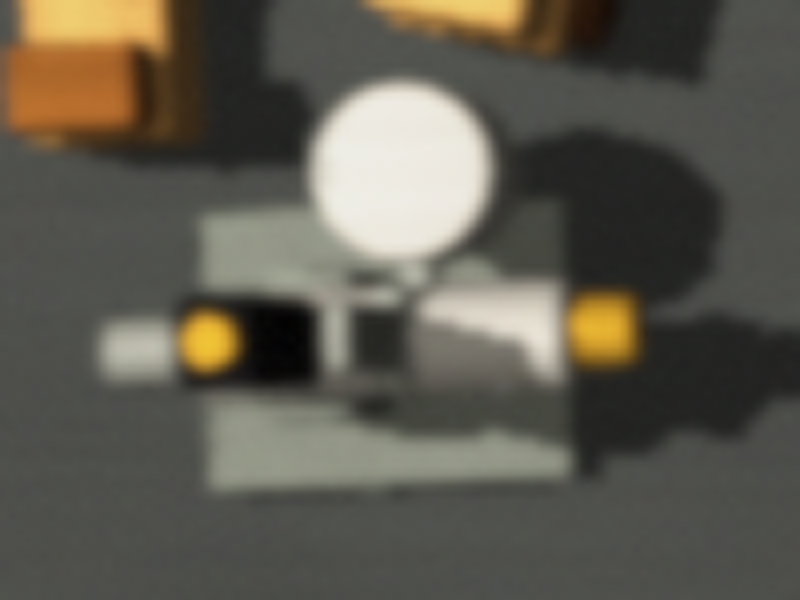

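```bash
cat >> h.py <<'E'
def plan(*wps):
    """wps: (claw,x,y,z,yaw_deg,nrows) world TCP targets; prints 5-row calls"""
    s=monitor.read_state(); p=np.array(s["eef_pos"]); yaw=np.degrees(s["tool_rot"][2])
    print("at",p.round(1),"yaw",round(yaw,1),"w",round(s["width"],1),"t",round(s["clock"],1))
    rows=[]; a,ay=p.copy(),yaw
    for c,x,y,z,w,n in wps:
        b=np.array([x,y,z],float)
        for i in range(1,n+1): rows.append((c,a+(b-a)*i/n,ay+(w-ay)*i/n))
        a,ay=b,w
    while len(rows)%5: rows.append(rows[-1])
    for k in range(0,len(rows),5):
        t=np.radians(yaw); X=np.array([np.cos(t),np.sin(t),0]); Y=np.array([np.sin(t),-np.cos(t),0]); out=[]
        for c,q,w in rows[k:k+5]:
            e=q-p; r=[round(e@X/10,1),round(e@Y/10,1),round(-e[2]/10,1),round(yaw-w)]
            out+=[c]+r
        p=p+10*(X*r[0]+Y*r[1])+[0,0,-10*r[2]]; yaw-=r[3]
        print([float(f"{v:g}") if v%1 else int(v) for v in out])
E
python3 - <<'E'
from h import *
im=cv2.imread("pics/top0.png")[:,:,::-1]; d=np.load("pics/top0.npy"); W=world(d,viewer.camera_model("top"))
hsv=cv2.cvtColor(im,cv2.COLOR_RGB2HSV)
tp=np.zeros(d.shape,bool); tp[150:280,345:382]=1; tp&=(hsv[...,1]<70)&(hsv[...,2]>170); tp=cv2.morphologyEx(tp.astype(np.uint8),cv2.MORPH_OPEN,np.ones((5,5)))>0
v,u=np.nonzero(tp); P=np.array([ray("top",a,b,6) for a,b in zip(u,v)]).astype(np.float32)
print("tape",cv2.minAreaRect(P[:,:2]))
for b in ((280,325,165,200),(280,330,238,275)):
    m=np.zeros(d.shape,bool); m[b[2]:b[3],b[0]:b[1]]=1; m&=(W[...,2]>65)&(W[...,2]<110)
    print(rect(W,m)); m&=hsv[...,1]>70; Q=W[m]; e=Q[:,:2]-Q[:,:2].mean(0); w,V=np.linalg.eigh(e.T@e); print(rect(W,m),Q.mean(0),V[:,1])
plan((100,505,-223,120,86,15),(100,505,-223,50,86,5))
c=np.concatenate([cv2.resize(im[160:205,275:335],(480,360)),cv2.resize(im[235:280,275:335],(480,360))],0)
cv2.imwrite("pics/wh.png",cv2.resize(c,(400,600))[:,:,::-1])
E
```

```text
Traceback (most recent call last):
cv2.error: OpenCV(4.12.0) /io/opencv/modules/imgproc/src/convhull.cpp:143: error: (-215:Assertion failed) total >= 0 && (depth == CV_32F || depth == CV_32S) in function 'convexHull'
```

```bash
python3 - <<'E'
from h import *
im=cv2.imread("pics/top0.png")[:,:,::-1]; d=np.load("pics/top0.npy"); W=world(d,viewer.camera_model("top"))
hsv=cv2.cvtColor(im,cv2.COLOR_RGB2HSV)
print(hsv[200,350:376:3].tolist())
tp=np.zeros(d.shape,bool); tp[150:280,345:382]=1; tp&=(hsv[...,1]<75)&(hsv[...,2]>150); tp=cv2.morphologyEx(tp.astype(np.uint8),cv2.MORPH_OPEN,np.ones((5,5)))>0
v,u=np.nonzero(tp); print(len(u)); P=np.array([ray("top",a,b,6)[:2] for a,b in zip(u,v)],np.float32)
print("tape",cv2.minAreaRect(P))
for b in ((280,325,165,200),(280,330,238,275)):
    m=np.zeros(d.shape,bool); m[b[2]:b[3],b[0]:b[1]]=1; m&=(W[...,2]>65)&(W[...,2]<110)
    print(rect(W,m)); m&=hsv[...,1]>70; Q=W[m]; e=Q[:,:2]-Q[:,:2].mean(0); w,V=np.linalg.eigh(e.T@e); print(rect(W,m),Q.mean(0),V[:,1])
plan((100,505,-223,120,86,15),(100,505,-223,50,86,5))
c=np.concatenate([cv2.resize(im[160:205,275:335],(480,360)),cv2.resize(im[235:280,275:335],(480,360))],0)
cv2.imwrite("pics/wh.png",cv2.resize(c,(400,600))[:,:,::-1])
E
```

```text
[[14, 191, 183], [17, 111, 209], [26, 45, 238], [26, 45, 237], [26, 45, 237], [26, 46, 237], [26, 45, 238], [19, 90, 218], [14, 192, 177]]
1791Traceback (most recent call last):
  File "<stdin>", line 6, in <module>
  File "h.py", line 12, in ray
    m=viewer.camera_model(n); r=m["R"].T@np.linalg.inv(m["mtx"])@[u,v,1]; o=-m["R"].T@m["t"]
ValueError: time passes only in moves, steps and waits
```

```bash
python3 - <<'E'
s=open("h.py").read()
s=s.replace("def world","import functools\ncam=functools.cache(viewer.camera_model)\ndef world",1).replace('m=viewer.camera_model(n); r','m=cam(n); r').replace("world(d,viewer.camera_model(n))","world(d,cam(n))")
open("h.py","w").write(s)
E
python3 - <<'E'
from h import *
im=cv2.imread("pics/top0.png")[:,:,::-1]; d=np.load("pics/top0.npy"); W=world(d,cam("top"))
hsv=cv2.cvtColor(im,cv2.COLOR_RGB2HSV)
tp=np.zeros(d.shape,bool); tp[150:280,345:382]=1; tp&=(hsv[...,1]<75)&(hsv[...,2]>150); tp=cv2.morphologyEx(tp.astype(np.uint8),cv2.MORPH_OPEN,np.ones((5,5)))>0
v,u=np.nonzero(tp); P=np.array([ray("top",a,b,6)[:2] for a,b in zip(u,v)],np.float32)
print("tape",cv2.minAreaRect(P))
for b in ((280,325,165,200),(280,330,238,275)):
    m=np.zeros(d.shape,bool); m[b[2]:b[3],b[0]:b[1]]=1; m&=(W[...,2]>65)&(W[...,2]<110)
    print(rect(W,m)); m&=hsv[...,1]>70; Q=W[m]; e=Q[:,:2]-Q[:,:2].mean(0); w,V=np.linalg.eigh(e.T@e); print(rect(W,m),Q.mean(0),V[:,1])
plan((100,505,-223,120,86,15),(100,505,-223,50,86,5))
c=np.concatenate([cv2.resize(im[160:205,275:335],(480,360)),cv2.resize(im[235:280,275:335],(480,360))],0)
cv2.imwrite("pics/wh.png",cv2.resize(c,(400,600))[:,:,::-1])
E
```

```text
tape ((568.2180786132812, -61.79084014892578), (306.5340270996094, 47.16474914550781), 3.4264004230499268)
(array([652.9, 110.3]), array([41.2, 84.8]), 3.7, 87.9, 451)
(array([652.9, 110.3]), array([41.2, 84.8]), 3.7, 87.9, 451) [652.43641018 110.34285252  85.99574975] [-0.10269301  0.9947131 ]
(array([458.2,  96.5]), array([43.4, 84.1]), 0.8, 88.7, 450)
(array([458.2,  96.5]), array([43.4, 84.1]), 0.8, 88.7, 450) [457.52012802  97.11934895  86.75402138] [0.02934439 0.99956936]
at [ 264.7 -593.1  230.5] yaw 24.0 w 85.2 t 0.1
[100, 2.5, -1.6, 0.7, -4, 100, 4.9, -3.2, 1.5, -8, 100, 7.4, -4.8, 2.2, -12, 100, 9.9, -6.4, 2.9, -17, 100, 12.3, -8, 3.7, -21]
[100, 2.9, -0.6, 0.7, -4, 100, 5.8, -1.2, 1.5, -8, 100, 8.7, -1.8, 2.2, -12, 100, 11.6, -2.4, 2.9, -16, 100, 14.4, -3, 3.7, -20]
[100, 3, 0.4, 0.7, -4, 100, 5.9, 0.8, 1.4, -9, 100, 8.8, 1.2, 2.2, -13, 100, 11.7, 1.6, 2.9, -17, 100, 14.6, 2, 3.6, -21]
[100, 0, 0, 1.4, 0, 100, 0, 0, 2.8, 0, 100, 0, 0, 4.2, 0, 100, 0, 0, 5.6, 0, 100, 0, 0, 7, 0]
```

View pics/wh.png

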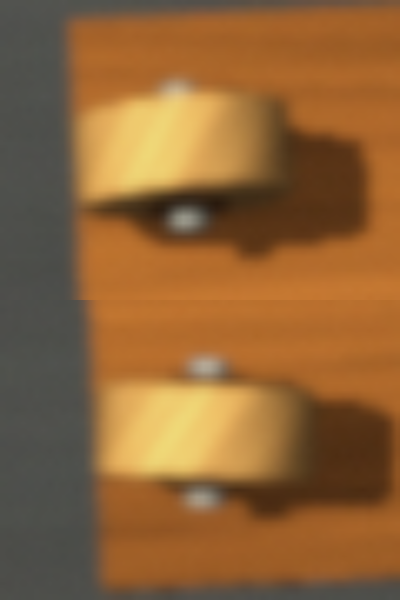

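Tape centre is (568,-62), board yaw about 3.3°. Wheels are at (653,110) with axle yaw about +4.5° and (457.5,97.5) with axle yaw about -0.5°; the pin ends are clearly visible in the crop. Now the offcut.

Request:
arm_command(series=[100, 2.5, -1.6, 0.7, -4, 100, 4.9, -3.2, 1.5, -8, 100, 7.4, -4.8, 2.2, -12, 100, 9.9, -6.4, 2.9, -17, 100, 12.3, -8, 3.7, -21])

```text
clock: 0.52
eef_pos: [345.3, -468.9, 193.8]
tool_rot: [-3.141, -0.0, 0.791]
force: [-0.0, -0.3, -0.8]
width: 85.5
gripper_force: 0.0
```

Request:
arm_command(series=[100, 2.9, -0.6, 0.7, -4, 100, 5.8, -1.2, 1.5, -8, 100, 8.7, -1.8, 2.2, -12, 100, 11.6, -2.4, 2.9, -16, 100, 14.4, -3, 3.7, -20])

```text
clock: 0.93
eef_pos: [425.8, -345.8, 156.9]
tool_rot: [-3.141, -0.0, 1.139]
force: [-0.2, -0.1, 0.5]
width: 85.1
gripper_force: 0.0
```

Request:
arm_command(series=[100, 3, 0.4, 0.7, -4, 100, 5.9, 0.8, 1.4, -9, 100, 8.8, 1.2, 2.2, -13, 100, 11.7, 1.6, 2.9, -17, 100, 14.6, 2, 3.6, -21])

```text
clock: 1.35
eef_pos: [505.2, -222.0, 120.7]
tool_rot: [-3.141, -0.0, 1.505]
force: [0.8, -0.4, -0.2]
width: 85.3
gripper_force: 0.0
```

```bash
python3 - <<'E'
from h import *
im,d,W=snap("top","top1"); im2,d2,W2=snap("side","side1")
m=(W2[...,2]>22)&(W2[...,2]<50)&(abs(W2[...,0]-505)<70)&(abs(W2[...,1]+223)<80)&(d2>0); m[:200]&=True
print("side block",rect(W2,m))
plan((100,505,-223,13,86,8),(0,505,-223,13,86,7))
cv2.imwrite("pics/s1.png",cv2.resize(im2[150:270,300:460],(800,600))[:,:,::-1])
E
```

```text
side block (array([ 506. , -218.9]), array([104.9,  48.9]), 85.9, 33.0, 384)
at [ 507.6 -216.9  120.3] yaw 86.6 w 85.3 t 1.4
[100, -0.1, 0, 1.3, 0, 100, -0.2, -0.1, 2.7, 0, 100, -0.2, -0.1, 4, 0, 100, -0.3, -0.1, 5.4, 0, 100, -0.4, -0.1, 6.7, 0]
[100, -0.1, -0.1, 1.3, 0, 100, -0.1, -0.1, 2.7, 1, 100, -0.2, -0.1, 4, 1, 0, -0.2, -0.1, 4, 1, 0, -0.2, -0.1, 4, 1]
[0, 0, 0, 0, 0, 0, 0, 0, 0, 0, 0, 0, 0, 0, 0, 0, 0, 0, 0, 0, 0, 0, 0, 0, 0]
```

View pics/s1.png

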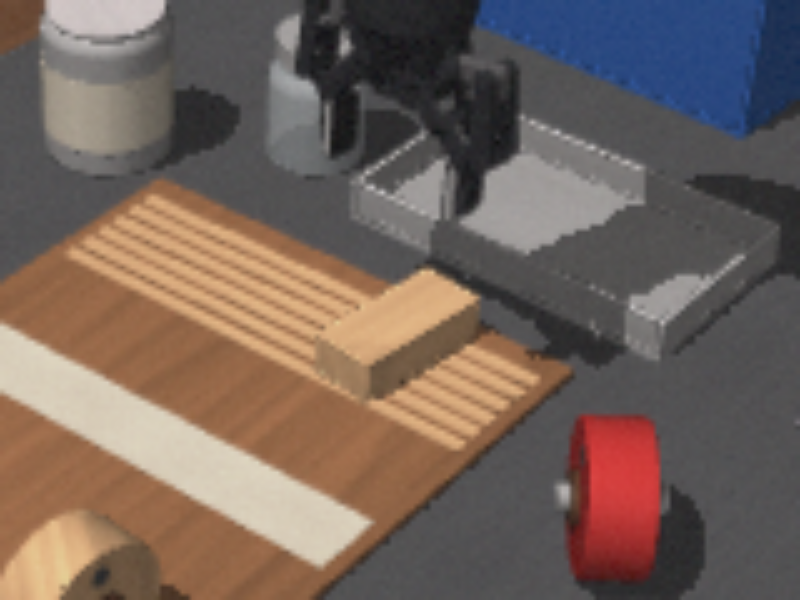

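The close view shows the offcut still in place under the open gripper, at (505,-221). Grasping it now.

Request:
arm_command(series=[100, -0.1, 0, 1.3, 0, 100, -0.2, 0, 2.7, 0, 100, -0.2, 0, 4, 0, 100, -0.3, 0, 5.4, 0, 100, -0.4, 0, 6.7, 0])

```text
clock: 1.87
eef_pos: [504.1, -227.9, 53.5]
tool_rot: [-3.141, 0.0, 1.501]
force: [0.5, 0.4, 0.2]
width: 85.3
gripper_force: 0.0
```

Request:
arm_command(series=[100, -0.1, 0, 1.3, 0, 100, -0.1, 0, 2.7, 0, 100, -0.1, 0, 4, 0, 0, -0.1, 0, 4, 0, 0, -0.1, 0, 4, 0])

```text
clock: 2.28
eef_pos: [503.7, -228.5, 13.8]
tool_rot: [-3.14, -0.0, 1.501]
force: [0.5, 0.2, 0.5]
width: 63.9
gripper_force: 0.0
```

Request:
arm_command(series=[0, 0, 0, 0, 0, 0, 0, 0, 0, 0, 0, 0, 0, 0, 0, 0, 0, 0, 0, 0, 0, 0, 0, 0, 0])

```text
clock: 2.7
eef_pos: [505.3, -228.7, 15.4]
tool_rot: [3.14, 0.001, 1.502]
force: [-0.1, 0.7, 5.4]
width: 43.7
gripper_force: 63.1
```

Request:
arm_command(series=[0, 0, 0, 0, 0, 0, 0, 0, 0, 0, 0, 0, 0, 0, 0, 0, 0, 0, 0, 0, 0, 0, 0, 0, 0])

```text
clock: 3.12
eef_pos: [505.3, -228.7, 15.4]
tool_rot: [3.14, 0.001, 1.502]
force: [-0.4, 0.0, 6.5]
width: 43.7
gripper_force: 63.1
```

```bash
python3 - <<'E'
from h import *
plan((0,505,-223,80,88,5),(0,509,-397,80,92,7),(0,509,-397,17,92,8))
E
```

```text
at [ 505.3 -228.7   15.4] yaw 86.0 w 43.7 t 3.1
[0, 0.1, 0, -1.3, 0, 0, 0.2, 0, -2.6, -1, 0, 0.3, 0, -3.9, -1, 0, 0.5, -0.1, -5.2, -2, 0, 0.6, -0.1, -6.5, -2]
[0, -2.5, 0.2, 0, -1, 0, -5, 0.3, 0, -1, 0, -7.5, 0.5, 0, -2, 0, -10, 0.6, 0, -2, 0, -12.4, 0.7, 0, -3]
[0, -2.5, 0.1, 0, 0, 0, -5, 0.1, 0, -1, 0, -5, 0.1, 0.8, -1, 0, -5, 0.1, 1.6, -1, 0, -5, 0.1, 2.4, -1]
[0, 0, 0, 0.8, 0, 0, 0, 0, 1.6, 0, 0, 0, 0, 2.4, 0, 0, 0, 0, 3.2, 0, 0, 0, 0, 3.9, 0]
```

Request:
arm_command(series=[0, 0, 0, -1.3, 0, 0, 0, 0, -2.6, 0, 0, 0, 0, -4, 0, 0, 0, 0, -5, 0, 0, 0, 0, -6.5, 0])

```text
clock: 3.53
eef_pos: [503.9, -228.1, 79.5]
tool_rot: [-3.14, -0.0, 1.502]
force: [-0.4, 0.3, -1.4]
width: 43.6
gripper_force: 62.3
```

Request:
arm_command(series=[0, -2.5, 0, 0, -1, 0, -5, 0.1, 0, -2, 0, -7.5, 0.2, 0, -3, 0, -10, 0.3, 0, -4, 0, -12.5, 0.5, 0, -6])

```text
clock: 3.95
eef_pos: [500.3, -354.6, 79.4]
tool_rot: [-3.141, -0.0, 1.607]
force: [-0.1, 0.2, -1.0]
width: 43.9
gripper_force: 62.4
```

Request:
arm_command(series=[0, -2.5, 0, 0, 0, 0, -4.9, 0, 0, 0, 0, -4.9, 0, 0.8, 0, 0, -4.9, 0, 1.6, 0, 0, -4.9, 0, 2.4, 0])

```text
clock: 4.37
eef_pos: [502.4, -401.3, 54.5]
tool_rot: [-3.141, -0.001, 1.607]
force: [0.4, 1.1, -0.4]
width: 43.9
gripper_force: 62.3
```

```bash
python3 - <<'E'
from h import *
im2,d2,W2=snap("side","side2")
cv2.imwrite("pics/s2.png",cv2.resize(im2[140:260,320:480],(800,600))[:,:,::-1])
plan((0,509,-402,18,92,5),(65,509,-402,18,92,5),(65,509,-402,130,92,5))
E
```

```text
at [ 501.6 -399.9   52.7] yaw 92.1 w 43.7 t 4.4
[0, 0, 0.1, 0.7, 0, 0, -0.1, 0.3, 1.4, 0, 0, -0.1, 0.4, 2.1, 0, 0, -0.2, 0.6, 2.8, 0, 0, -0.2, 0.7, 3.5, 0]
[65, 0, 0, 0, 0, 65, 0, 0, 0, 0, 65, 0, 0, 0, 0, 65, 0, 0, 0, 0, 65, 0, 0, 0, 0]
[65, 0, 0, -2.3, 0, 65, 0, 0, -4.5, 0, 65, 0, 0, -6.8, 0, 65, 0, 0, -9, 0, 65, 0, 0, -11.2, 0]
```

View pics/s2.png

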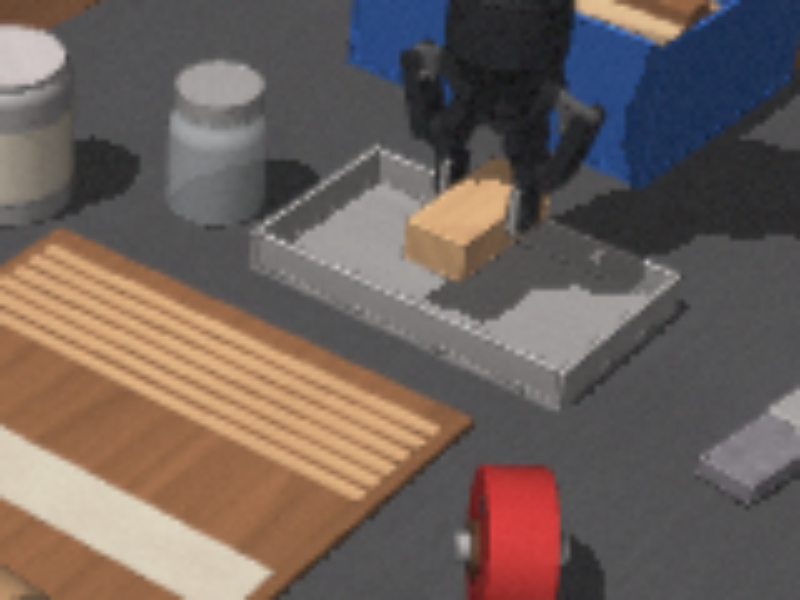

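The block hangs over the middle of the tray. I'll lower and release it, then go to the high-x wheel.

Request:
arm_command(series=[0, 0, 0.1, 0.8, 0, 0, 0, 0.3, 1.6, 0, 0, 0, 0.5, 2.4, 0, 0, 0, 0.7, 3.2, 0, 0, 0, 0.7, 3.8, 0])

```text
clock: 4.83
eef_pos: [510.3, -401.3, 16.2]
tool_rot: [3.142, -0.001, 1.608]
force: [0.9, 0.1, -1.1]
width: 43.8
gripper_force: 62.4
```

Request:
arm_command(series=[0, 0, 0, 0, 0, 65, 0, 0, 0, 0, 65, 0, 0, 0, 0, 65, 0, 0, 0, 0, 65, 0, 0, 0, 0])

```text
clock: 5.25
eef_pos: [510.0, -402.4, 18.0]
tool_rot: [3.141, 0.001, 1.606]
force: [1.0, 0.2, -1.3]
width: 55.8
gripper_force: 0.0
```

Request:
arm_command(series=[65, 0, 0, -2, 0, 65, 0, 0, -5, 0, 65, 0, 0, -8, 0, 65, 0, 0, -11.5, 0, 65, 0, 0, -15, 0])

```text
clock: 5.67
eef_pos: [509.3, -401.9, 169.0]
tool_rot: [-3.141, -0.0, 1.607]
force: [1.2, -0.5, 0.5]
width: 55.2
gripper_force: 0.0
```

```bash
python3 - <<'E'
from h import *
im,d,W=snap("top","top3")
m=(W[...,2]>18)&(W[...,2]<50)&(abs(W[...,0]-509)<105)&(abs(W[...,1]+397)<60)&(d>0)
print("in tray",rect(W,m))
plan((100,580,-100,165,93,12),(100,653,110,165,94.5,8))
E
```

```text
in tray (array([ 540.1, -400.7]), array([111., 115.]), 1.4, 34.5, 620)
at [ 513.3 -404.4  176.9] yaw 92.0 w 55.5 t 5.7
[100, 2.5, 0.6, 0.1, 0, 100, 5, 1.3, 0.2, 0, 100, 7.5, 1.9, 0.3, 0, 100, 10.1, 2.6, 0.4, 0, 100, 12.6, 3.2, 0.5, 0]
[100, 2.5, 0.7, 0.1, 0, 100, 5, 1.3, 0.2, -1, 100, 7.5, 2, 0.3, -1, 100, 10, 2.6, 0.4, -1, 100, 12.6, 3.2, 0.5, -1]
[100, 2.5, 0.7, 0.1, 0, 100, 5, 1.4, 0.2, 0, 100, 7.5, 2.5, 0.2, 0, 100, 10.1, 3.5, 0.2, 0, 100, 12.7, 4.6, 0.2, -1]
[100, 2.5, 1.1, 0, 0, 100, 5.1, 2.2, 0, 0, 100, 7.6, 3.3, 0, 0, 100, 10.2, 4.4, 0, 0, 100, 12.8, 5.4, 0, 0]
```

Request:
arm_command(series=[100, 2.5, 0.6, 0.1, 0, 100, 5, 1.3, 0.2, 0, 100, 7.5, 1.9, 0.3, 0, 100, 10, 2.6, 0.4, 0, 100, 12.6, 3.2, 0.5, 0])

```text
clock: 6.13
eef_pos: [537.5, -274.2, 162.7]
tool_rot: [3.14, 0.001, 1.606]
force: [0.3, -0.1, 0.5]
width: 85.6
gripper_force: 0.0
```

Request:
arm_command(series=[100, 2.5, 0.7, 0.1, 0, 100, 5, 1.3, 0.2, -1, 100, 7.5, 2, 0.3, -1, 100, 10, 2.6, 0.4, -1, 100, 12.6, 3.2, 0.5, -1])

```text
clock: 6.55
eef_pos: [564.9, -147.1, 157.6]
tool_rot: [3.141, 0.0, 1.624]
force: [0.6, 0.1, 0.2]
width: 85.6
gripper_force: 0.0
```

Request:
arm_command(series=[100, 2.5, 0.7, 0.1, 0, 100, 5, 1.4, 0.2, 0, 100, 7.5, 2.5, 0.2, 0, 100, 10, 3.5, 0.2, 0, 100, 12.7, 4.6, 0.2, -1])

```text
clock: 6.97
eef_pos: [604.1, -18.1, 155.7]
tool_rot: [3.141, 0.001, 1.641]
force: [0.9, 0.5, -0.0]
width: 85.5
gripper_force: 0.0
```

Request:
arm_command(series=[100, 2.5, 1.1, 0, 0, 100, 5, 2.2, 0, 0, 100, 7.6, 3.3, 0, 0, 100, 10.2, 4.4, 0, 0, 100, 12.8, 5.4, 0, -1])

```text
clock: 7.38
eef_pos: [649.2, 114.1, 155.7]
tool_rot: [3.141, 0.0, 1.659]
force: [0.7, -0.2, -0.3]
width: 85.3
gripper_force: 0.0
```

Request:
arm_command(series=[100, 0, 0, 1, 0, 100, 0, 0, 2, 0, 100, 0, 0, 3, 0, 100, 0, 0, 3, 0, 100, 0, 0, 3, 0])

```text
clock: 7.8
eef_pos: [647.9, 110.7, 124.3]
tool_rot: [-3.139, 0.001, 1.657]
force: [0.3, -1.0, -0.3]
width: 85.6
gripper_force: 0.0
```

```bash
python3 - <<'E'
from h import *
im2,d2,W2=snap("side","side4")
cv2.imwrite("pics/s4.png",cv2.resize(im2[160:310,220:420],(800,600))[:,:,::-1])
for n,c in (("a",(653,110)),("b",(457.5,97.5))):
    m=(W2[...,2]>20)&(W2[...,2]<100)&(abs(W2[...,0]-c[0])<50)&(abs(W2[...,1]-c[1])<60)&(d2>0)
    print(n,rect(W2,m),W2[m].max(0),W2[m].min(0))
plan((100,653,110,60,94.5,8),(100,653,110,34,94.5,7))
E
```

```text
a (array([648.8, 115.2]), array([92.6, 50.7]), 89.0, 67.6, 751) [674.56040597 161.2455981   96.87185167] [623.53563117  69.01099232  20.00656243]
b (array([452.7, 103. ]), array([90.5, 50.2]), 86.5, 68.9, 856) [479.71299756 148.38282801  98.95488394] [428.00468075  58.26117735  20.42579857]
at [648.5 111.1 125. ] yaw 94.9 w 85.7 t 7.8
[100, 0, 0.1, 0.8, 0, 100, 0, 0.1, 1.6, 0, 100, -0.1, 0.2, 2.4, 0, 100, -0.1, 0.2, 3.3, 0, 100, -0.1, 0.3, 4.1, 0]
[100, 0, 0, 0.8, 0, 100, 0, 0.1, 1.6, 0, 100, -0.1, 0.1, 2.4, 0, 100, -0.1, 0.1, 2.8, 0, 100, -0.1, 0.1, 3.1, 0]
[100, 0, 0, 0.4, 0, 100, 0, 0, 0.8, 0, 100, 0, 0, 1.2, 0, 100, 0, 0, 1.5, 0, 100, 0, 0, 1.9, 0]
```

View pics/s4.png

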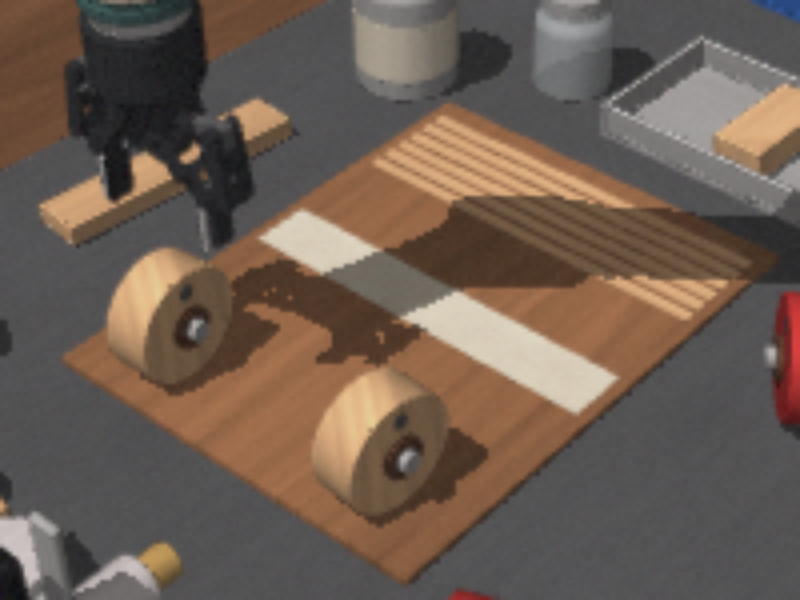

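Side view: block is in the tray, near pin ends at about (270,242.5) and (322.5,275.5) in full-image pixels. I'll use these to locate both axles.

```bash
python3 - <<'E'
from h import *
for n,u,v in (("side",270,242.5),("side",322.5,275.5),("top",301.4,172.75),("top",302.75,193),("top",305.9,244.75),("top",305.3,264.5)):
    print(n,ray(n,u,v,52).round(1))
E
```

```text
side [625. 112.  52.]
side [429.1 104.   52. ]
top [682.5 111.9  52. ]
top [626.3 107.3  52. ]
top [483.7  96.5  52. ]
top [429.7  97.3  52. ]
```

```bash
python3 - <<'E'
from h import *
plan((100,654,110.5,60,94.5,8),(100,654,110.5,30,94.5,7))
E
```

```text
at [648.5 111.1 125. ] yaw 94.9 w 85.7 t 7.8
[100, 0, 0.1, 0.8, 0, 100, 0, 0.1, 1.6, 0, 100, 0, 0.2, 2.4, 0, 100, -0.1, 0.3, 3.3, 0, 100, -0.1, 0.3, 4.1, 0]
[100, 0, 0.1, 0.8, 0, 100, 0, 0.2, 1.6, 0, 100, 0, 0.2, 2.4, 0, 100, 0, 0.2, 2.8, 0, 100, 0, 0.2, 3.3, 0]
[100, 0, 0, 0.4, 0, 100, 0, 0, 0.8, 0, 100, 0, 0, 1.2, 0, 100, 0, 0, 1.7, 0, 100, 0, 0, 2.1, 0]
```

Request:
arm_command(series=[100, 0, 0.1, 0.8, 0, 100, 0, 0.2, 1.6, 0, 100, 0, 0.4, 2.4, 0, 100, 0, 0.5, 3.3, 0, 100, 0, 0.5, 4, 0])

```text
clock: 8.27
eef_pos: [653.4, 113.1, 83.9]
tool_rot: [-3.141, 0.0, 1.659]
force: [0.5, -0.0, -0.1]
width: 85.4
gripper_force: 0.0
```

Request:
arm_command(series=[100, 0, 0, 0.8, 0, 100, 0, 0, 1.6, 0, 100, 0, 0, 2.4, 0, 100, 0, 0, 2.8, 0, 100, 0, 0, 3.2, 0])

```text
clock: 8.68
eef_pos: [653.3, 113.3, 52.5]
tool_rot: [-3.141, 0.0, 1.659]
force: [-0.4, -0.1, -0.6]
width: 85.3
gripper_force: 0.0
```

Request:
arm_command(series=[100, 0, 0, 0.6, 0, 100, 0, 0, 1.2, 0, 100, 0, 0, 1.8, 0, 100, 0, 0, 2.2, 0, 84, 0, 0, 2.2, 0])

```text
clock: 9.1
eef_pos: [652.9, 113.1, 30.2]
tool_rot: [-3.14, 0.0, 1.659]
force: [-0.4, -0.5, -0.0]
width: 75.1
gripper_force: 0.0
```

Request:
arm_command(series=[84, 0, 0, 0, 0, 80, 0, 0, 0, 0, 80, 0, 0, 0, 0, 80, 0, 0, 0, 0, 80, 0, 0, 0, 0])

```text
clock: 9.52
eef_pos: [653.8, 113.3, 31.6]
tool_rot: [3.141, -0.0, 1.659]
force: [-0.3, -0.3, -0.8]
width: 68.5
gripper_force: 0.0
```

```bash
python3 - <<'E'
from h import *
print({k:np.round(v,2) for k,v in monitor.read_state().items() if k in("eef_pos","tool_rot","width","force")})
im2,d2,W2=snap("side","side5");im,d,W=snap("top","top5")
cv2.imwrite("pics/s5.png",np.hstack([cv2.resize(im2[200:275,220:295],(400,400)),cv2.resize(im[160:220,275:335],(400,400))])[:,:,::-1])
E
```

```text
{'eef_pos': array([653.79, 113.29,  31.65]), 'tool_rot': array([ 3.14, -0.  ,  1.66]), 'force': array([-0.33, -0.26, -0.78]), 'width': np.float64(68.53)}
```

View pics/s5.png

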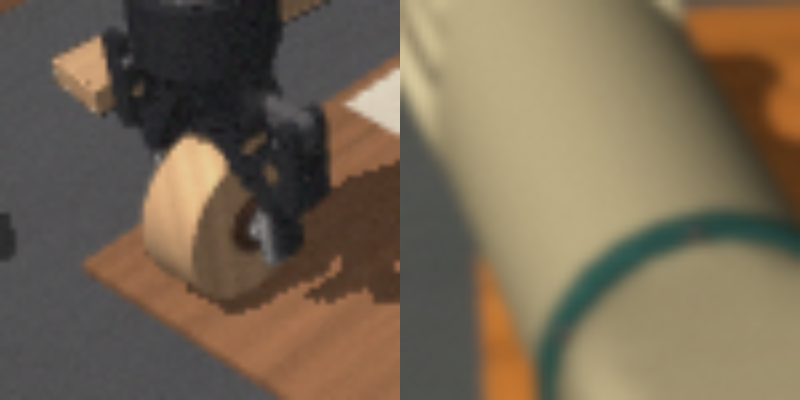

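The fingers straddle the wheel at pin height; both ends are clear. Closing on the pin.

Request:
arm_command(series=[78, -0.1, 0, 0.1, 0, 76, -0.2, 0, 0.1, 0, 74, -0.2, 0, 0.1, 0, 72, -0.2, 0, 0.1, 0, 70, -0.2, 0, 0.1, 0])

```text
clock: 10.03
eef_pos: [655.0, 111.4, 30.8]
tool_rot: [3.139, -0.0, 1.659]
force: [2.0, 0.4, 1.1]
width: 60.1
gripper_force: 6.2
```

Request:
arm_command(series=[68, 0, 0, 0, 0, 66, 0, 0, 0, 0, 60, 0, 0, 0, 0, 50, 0, 0, 0, 0, 50, 0, 0, 0, 0])

```text
clock: 10.45
eef_pos: [655.0, 111.5, 31.1]
tool_rot: [3.139, -0.0, 1.659]
force: [3.9, -0.5, 5.7]
width: 58.8
gripper_force: 63.3
```

```bash
python3 - <<'E'
from h import *
print({k:np.round(v,2) for k,v in monitor.read_state().items() if k in("eef_pos","tool_rot","width","force","gripper_force")})
x0,y0=monitor.read_state()["eef_pos"][:2]; L=166; a=np.radians(4.5)
plan((50,x0+L*np.sin(a),y0-L*np.cos(a),monitor.read_state()["eef_pos"][2],94.5,20))
E
```

```text
{'eef_pos': array([654.98, 111.54,  31.14]), 'tool_rot': array([ 3.14, -0.  ,  1.66]), 'force': array([ 3.87, -0.49,  5.66]), 'gripper_force': np.float64(63.3), 'width': np.float64(58.77)}
at [655.  111.5  31.1] yaw 95.0 w 58.8 t 10.4
[50, -0.8, 0, 0, 0, 50, -1.7, 0, 0, 0, 50, -2.5, 0, 0, 0, 50, -3.3, 0, 0, 0, 50, -4.1, 0, 0, 0]
[50, -0.9, 0, 0, 0, 50, -1.7, -0.1, 0, 0, 50, -2.5, -0.1, 0, 0, 50, -3.4, -0.1, 0, 0, 50, -4.2, -0.1, 0, 0]
[50, -0.8, 0, 0, 0, 50, -1.7, 0, 0, 0, 50, -2.5, 0, 0, 0, 50, -3.3, 0, 0, 0, 50, -4.1, 0, 0, 0]
[50, -0.9, 0, 0, 0, 50, -1.7, 0, 0, 0, 50, -2.5, 0, 0, 0, 50, -3.4, -0.1, 0, 1, 50, -4.2, -0.1, 0, 1]
```

Gripped at 59 mm. Rolling starts gently.

Request:
arm_command(series=[50, -0.4, 0, 0, 0, 50, -1.1, 0, 0, 0, 50, -1.9, 0, 0, 0, 50, -2.7, 0, 0, 0, 50, -3.5, 0, 0, 0])

```text
clock: 10.87
eef_pos: [658.2, 76.3, 31.1]
tool_rot: [3.139, -0.0, 1.659]
force: [3.6, -0.4, 5.2]
width: 58.6
gripper_force: 63.3
```

Request:
arm_command(series=[50, -0.8, 0, 0, 0, 50, -1.6, 0, 0, 0, 50, -2.4, 0, 0, 0, 50, -3.2, 0, 0, 0, 50, -4, 0, 0, 0])

```text
clock: 11.28
eef_pos: [661.7, 36.4, 31.1]
tool_rot: [3.139, -0.0, 1.659]
force: [3.9, 0.0, 5.6]
width: 58.9
gripper_force: 63.3
```

Request:
arm_command(series=[50, -0.8, 0, 0, 0, 50, -1.7, 0, 0, 0, 50, -2.6, 0, 0, 0, 50, -3.5, 0, 0, 0, 50, -4.4, 0, 0, 0])

```text
clock: 11.7
eef_pos: [665.6, -7.3, 31.1]
tool_rot: [3.139, -0.0, 1.659]
force: [3.4, 0.1, 5.8]
width: 58.4
gripper_force: 63.4
```

Request:
arm_command(series=[50, -0.9, 0, 0, 0, 50, -1.8, 0, 0, 0, 50, -2.7, 0, 0, 0, 50, -3.5, 0, 0, 0, 50, -4.2, 0, 0, 0])

```text
clock: 12.12
eef_pos: [669.3, -49.6, 31.1]
tool_rot: [3.139, -0.0, 1.659]
force: [4.4, 0.0, 5.6]
width: 58.6
gripper_force: 63.4
```

Request:
arm_command(series=[50, -0.4, 0, 0, 0, 50, -0.6, 0, 0, 0, 50, -0.7, 0, 0, 0, 50, -0.7, 0, 0, 0, 50, -0.7, 0, 0, 0])

```text
clock: 12.53
eef_pos: [669.9, -56.0, 31.1]
tool_rot: [3.139, -0.0, 1.659]
force: [4.1, 0.8, 6.0]
width: 58.3
gripper_force: 63.4
```

```bash
python3 - <<'E'
from h import *
im2,d2,W2=snap("side","side6")
cv2.imwrite("pics/s6.png",cv2.resize(im2[160:310,220:420],(800,600))[:,:,::-1])
print(monitor.read_state()["eef_pos"])
E
```

```text
[669.90461549 -55.91208215  31.12463732]
```

View pics/s6.png

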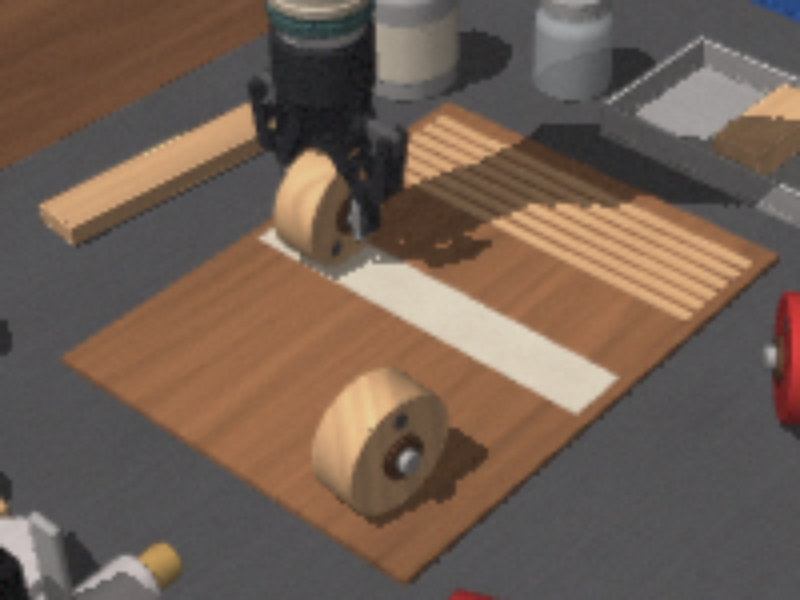

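Wheel stands on the tape (its dot has turned to the bottom, about 210° round). Releasing it and going up, then over to the second wheel.

Request:
arm_command(series=[72, 0, 0, 0, 0, 80, 0, 0, 0, 0, 90, 0, 0, 0, 0, 100, 0, 0, 0, 0, 100, 0, 0, 0, 0])

```text
clock: 13.0
eef_pos: [667.4, -56.2, 29.6]
tool_rot: [-3.139, -0.0, 1.659]
force: [-0.1, -0.1, -0.2]
width: 85.4
gripper_force: 0.0
```

Request:
arm_command(series=[100, 0, 0, 0, 0, 100, 0, 0, -1.5, 0, 100, 0, 0, -4, 0, 100, 0, 0, -7, 0, 100, 0, 0, -10, 0])

```text
clock: 13.42
eef_pos: [668.1, -56.0, 132.0]
tool_rot: [-3.141, -0.0, 1.659]
force: [0.4, 0.5, -0.3]
width: 85.3
gripper_force: 0.0
```

```bash
python3 - <<'E'
from h import *
plan((100,457,100,125,89.5,11),(100,457,100,70,89.5,4))
E
```

```text
at [668.1 -56.  132. ] yaw 95.1 w 85.3 t 13.4
[100, 1.6, -1.8, 0.1, 1, 100, 3.2, -3.6, 0.1, 1, 100, 4.7, -5.4, 0.2, 2, 100, 6.3, -7.1, 0.3, 2, 100, 7.9, -8.9, 0.3, 3]
[100, 1.5, -1.9, 0.1, 0, 100, 3, -3.8, 0.1, 1, 100, 4.5, -5.6, 0.2, 1, 100, 6, -7.5, 0.3, 2, 100, 7.4, -9.4, 0.3, 2]
[100, 1.5, -1.9, 0.1, 1, 100, 1.5, -1.9, 1.5, 1, 100, 1.5, -1.9, 2.9, 1, 100, 1.5, -1.9, 4.2, 1, 100, 1.5, -1.9, 5.6, 1]
```

Request:
arm_command(series=[100, 1.6, -1.8, 0, 1, 100, 3.2, -3.6, 0, 1, 100, 4.7, -5.4, 0, 2, 100, 6.3, -7.1, 0, 2, 100, 7.9, -8.9, 0, 3])

```text
clock: 13.83
eef_pos: [572.4, 15.3, 131.7]
tool_rot: [3.14, -0.0, 1.606]
force: [-0.3, 0.7, 1.6]
width: 85.6
gripper_force: 0.0
```

Request:
arm_command(series=[100, 1.5, -1.9, 0, 0, 100, 3, -3.8, 0, 1, 100, 4.5, -5.6, 0, 1, 100, 6, -7.5, 0, 2, 100, 7.4, -9.4, 0, 2])

```text
clock: 14.25
eef_pos: [475.8, 86.3, 131.5]
tool_rot: [3.14, -0.0, 1.571]
force: [0.5, 0.5, -0.9]
width: 85.2
gripper_force: 0.0
```

Request:
arm_command(series=[100, 0.8, -1, 0, 0, 100, 1.5, -1.9, 0, 1, 100, 1.5, -1.9, 0, 1, 100, 1.5, -1.9, 0, 1, 100, 1.5, -1.9, 0, 1])

```text
clock: 14.67
eef_pos: [458.7, 99.9, 130.7]
tool_rot: [3.14, 0.0, 1.554]
force: [0.1, -0.0, 0.0]
width: 85.6
gripper_force: 0.0
```

```bash
python3 - <<'E'
from h import *
im2,d2,W2=snap("side","side7")
m=(W2[...,2]>20)&(W2[...,2]<99)&(abs(W2[...,0]-457)<50)&(abs(W2[...,1]-99)<60)&(d2>0)
print(rect(W2,m))
plan((100,457,100,60,89.5,10),(100,457,100,31,89.5,4),(84,457,100,31,89.5,3),(80,457,100,31,89.5,3))
E
```

```text
(array([453.3, 103.2]), array([90.3, 50.3]), 86.6, 69.6, 861)
at [458.6  99.6 130.6] yaw 89.0 w 85.4 t 14.7
[100, 0, 0, 0.7, 0, 100, 0, 0, 1.4, 0, 100, 0, 0, 2.1, 0, 100, 0, -0.1, 2.8, 0, 100, 0, -0.1, 3.5, 0]
[100, 0, 0, 0.7, 0, 100, 0, 0, 1.4, 0, 100, 0, 0, 2.1, 0, 100, 0, 0, 2.9, 0, 100, 0, -0.1, 3.6, -1]
[100, 0, 0, 0.7, 0, 100, 0, 0, 1.4, 0, 100, 0, 0, 2.1, 0, 100, 0, 0, 2.9, 0, 84, 0, 0, 2.9, 0]
[84, 0, 0, 0, 0, 84, 0, 0, 0, 0, 80, 0, 0, 0, 0, 80, 0, 0, 0, 0, 80, 0, 0, 0, 0]
```

Request:
arm_command(series=[100, 0, 0, 1, 0, 100, 0, 0, 2, 0, 100, 0, 0, 3, 0, 100, 0, 0, 4, 0, 100, 0, 0, 5, 0])

```text
clock: 15.13
eef_pos: [458.4, 99.5, 79.8]
tool_rot: [3.141, 0.0, 1.553]
force: [-0.3, -0.2, 0.1]
width: 85.1
gripper_force: 0.0
```

Request:
arm_command(series=[100, 0, 0, 1, 0, 100, 0, 0, 2, 0, 100, 0, 0, 3, 0, 100, 0, 0, 4, 0, 100, 0, 0, 4.5, 0])

```text
clock: 15.55
eef_pos: [457.3, 99.8, 34.0]
tool_rot: [-3.141, 0.0, 1.554]
force: [0.3, 0.1, 0.0]
width: 85.6
gripper_force: 0.0
```

Request:
arm_command(series=[90, 0, 0, 0.3, 0, 84, 0, 0, 0.5, 0, 80, 0, 0, 0.5, 0, 78, 0, 0, 0.5, 0, 76, 0, 0, 0.5, 0])

```text
clock: 15.97
eef_pos: [457.6, 100.4, 30.7]
tool_rot: [3.141, -0.0, 1.554]
force: [0.3, -0.3, 0.8]
width: 64.7
gripper_force: 0.0
```

Request:
arm_command(series=[74, 0, 0, 0, 0, 72, 0, 0, 0, 0, 70, 0, 0, 0, 0, 68, 0, 0, 0, 0, 66, 0, 0, 0, 0])

```text
clock: 16.38
eef_pos: [459.0, 100.7, 31.2]
tool_rot: [3.138, -0.001, 1.554]
force: [2.3, -0.9, 6.0]
width: 58.7
gripper_force: 62.6
```

Request:
arm_command(series=[60, 0, 0, 0, 0, 50, 0, 0, 0, 0, 50, 0, 0, 0, 0, 50, 0, 0, 0, 0, 50, 0, 0, 0, 0])

```text
clock: 16.8
eef_pos: [459.0, 100.7, 31.2]
tool_rot: [3.138, -0.001, 1.554]
force: [1.4, 0.5, 6.4]
width: 58.9
gripper_force: 62.6
```

```bash
python3 - <<'E'
from h import *
im2,d2,W2=snap("side","side8")
cv2.imwrite("pics/s8.png",cv2.resize(im2[160:310,220:420],(800,600))[:,:,::-1])
s=monitor.read_state();x,y=s["eef_pos"][:2];print(s["eef_pos"],s["width"])
yt=-61.8+(x-568.2)*np.tan(np.radians(3.3)); print("to roll",y-yt)
E
```

```text
[458.95816915 100.74055783  31.16830734] 58.534504937787524
to roll 168.8394021671378
```

View pics/s8.png

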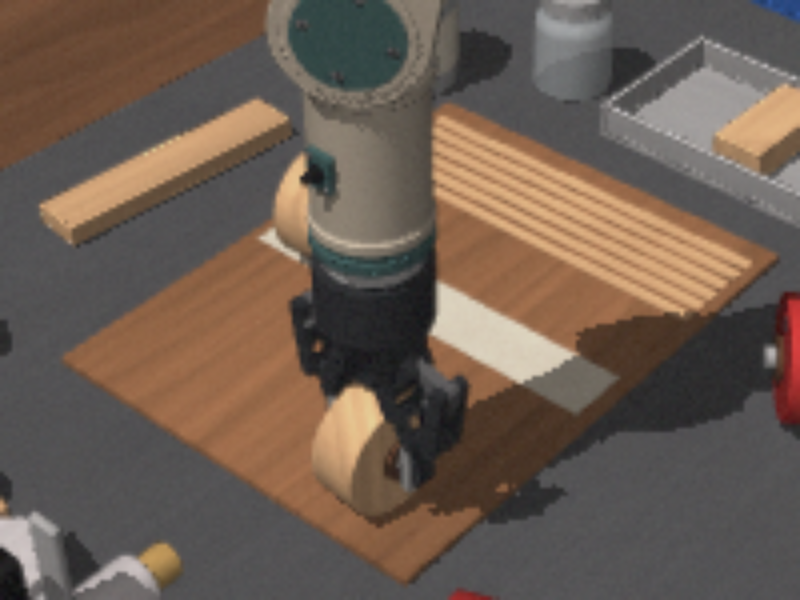

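Second wheel is gripped by its pin, the first still stands on the tape. Rolling 169 mm.

Request:
arm_command(series=[50, -0.4, 0, 0, 0, 50, -1.1, 0, 0, 0, 50, -1.9, 0, 0, 0, 50, -2.7, 0, 0, 0, 50, -3.5, 0, 0, 0])

```text
clock: 17.27
eef_pos: [458.4, 65.5, 31.2]
tool_rot: [3.138, -0.001, 1.554]
force: [2.8, 0.5, 5.6]
width: 58.7
gripper_force: 62.8
```

Request:
arm_command(series=[50, -0.8, 0, 0, 0, 50, -1.7, 0, 0, 0, 50, -2.6, 0, 0, 0, 50, -3.5, 0, 0, 0, 50, -4.4, 0, 0, 0])

```text
clock: 17.68
eef_pos: [457.7, 21.3, 31.2]
tool_rot: [3.138, -0.001, 1.554]
force: [2.4, 0.2, 6.6]
width: 58.7
gripper_force: 62.8
```

Request:
arm_command(series=[50, -0.9, 0, 0, 0, 50, -1.8, 0, 0, 0, 50, -2.7, 0, 0, 0, 50, -3.6, 0, 0, 0, 50, -4.5, 0, 0, 0])

```text
clock: 18.1
eef_pos: [456.9, -23.8, 31.2]
tool_rot: [3.138, -0.0, 1.554]
force: [2.3, 0.7, 7.1]
width: 58.9
gripper_force: 62.8
```

Request:
arm_command(series=[50, -0.9, 0, 0, 0, 50, -1.8, 0, 0, 0, 50, -2.7, 0, 0, 0, 50, -3.5, 0, 0, 0, 50, -4, 0, 0, 0])

```text
clock: 18.52
eef_pos: [456.3, -64.6, 31.2]
tool_rot: [3.138, 0.0, 1.553]
force: [1.1, -0.4, 7.5]
width: 58.7
gripper_force: 62.8
```

Request:
arm_command(series=[50, -0.4, 0, 0, 0, 50, -0.5, 0, 0, 0, 50, -0.5, 0, 0, 0, 50, -0.5, 0, 0, 0, 50, -0.5, 0, 0, 0])

```text
clock: 18.93
eef_pos: [456.1, -68.6, 31.2]
tool_rot: [3.138, -0.0, 1.554]
force: [2.3, -0.7, 7.1]
width: 58.5
gripper_force: 62.8
```

Release, rise high, then plan to the gun.

Request:
arm_command(series=[72, 0, 0, 0, 0, 80, 0, 0, 0, 0, 90, 0, 0, 0, 0, 100, 0, 0, 0, 0, 100, 0, 0, 0, 0])

```text
clock: 19.35
eef_pos: [454.0, -68.6, 30.1]
tool_rot: [-3.141, 0.0, 1.554]
force: [-0.3, -0.3, 0.6]
width: 85.4
gripper_force: 0.0
```

Request:
arm_command(series=[100, 0, 0, 0, 0, 100, 0, 0, -1.5, 0, 100, 0, 0, -4, 0, 100, 0, 0, -8, 0, 100, 0, 0, -12, 0])

```text
clock: 19.77
eef_pos: [453.1, -68.4, 150.9]
tool_rot: [-3.138, -0.001, 1.555]
force: [3.3, -1.1, -0.2]
width: 85.3
gripper_force: 0.0
```

Request:
arm_command(series=[100, 0, 0, -3, 0, 100, 0, 0, -6, 0, 100, 0, 0, -9, 0, 100, 0, 0, -11, 0, 100, 0, 0, -12, 0])

```text
clock: 20.18
eef_pos: [455.5, -68.7, 273.1]
tool_rot: [3.137, 0.001, 1.554]
force: [-0.4, -0.3, -1.2]
width: 85.1
gripper_force: 0.0
```

```bash
python3 - <<'E'
from h import *
im2,d2,W2=snap("side","side9"); im,d,W=snap("top","top9")
for c in ((670,-57),(456,-69)):
    for w,D in ((W2,d2),(W,d)):
        m=(w[...,2]>20)&(w[...,2]<99)&(abs(w[...,0]-c[0])<50)&(abs(w[...,1]-c[1])<60)&(D>0); print(rect(w,m))
plan((100,444,383,270,182.5,20))
E
```

```text
(array([663.2, -52.3]), array([49.6, 90.7]), 3.0, 66.0, 630)
(array([667.4, -56.6]), array([59.2, 88.8]), 6.3, 84.9, 572)
(array([450.3, -65.1]), array([93.2, 48.8]), 84.1, 68.1, 724)
(array([453.2, -42.1]), array([30.6, 40.4]), 89.8, 80.6, 149)
at [455.5 -68.8 272. ] yaw 89.0 w 85.2 t 20.3
[100, 2.3, -0.1, 0, -5, 100, 4.5, -0.2, 0, -9, 100, 6.8, -0.3, 0, -14, 100, 9, -0.4, 0, -19, 100, 11.3, -0.5, 0, -23]
[100, 2.1, 0.8, 0.1, -5, 100, 4.2, 1.6, 0.1, -10, 100, 6.3, 2.4, 0.1, -14, 100, 8.4, 3.2, 0.1, -19, 100, 10.6, 4, 0.1, -24]
[100, 1.6, 1.6, 0, -4, 100, 3.2, 3.1, 0, -9, 100, 4.8, 4.7, 0, -14, 100, 6.4, 6.3, 0, -18, 100, 8, 7.9, 0, -23]
[100, 0.9, 2.1, 0.1, -5, 100, 1.7, 4.2, 0.1, -9, 100, 2.6, 6.3, 0.1, -14, 100, 3.5, 8.4, 0.1, -19, 100, 4.3, 10.5, 0.1, -23]
```

Both wheels stand on the tape. Going to the gun.

Request:
arm_command(series=[100, 2.3, -0.1, 0, -5, 100, 4.5, -0.2, 0, -9, 100, 6.8, -0.3, 0, -14, 100, 9, -0.4, 0, -19, 100, 11.3, -0.5, 0, -23])

```text
clock: 20.7
eef_pos: [450.3, 45.1, 269.0]
tool_rot: [-3.139, -0.001, 1.96]
force: [0.5, -0.9, 0.6]
width: 85.4
gripper_force: 0.0
```

Request:
arm_command(series=[100, 2.1, 0.8, 0, -5, 100, 4.2, 1.6, 0, -10, 100, 6.3, 2.4, 0, -14, 100, 8.4, 3.2, 0, -19, 100, 10.6, 4, 0, -24])

```text
clock: 21.12
eef_pos: [447.8, 158.2, 268.9]
tool_rot: [-3.139, -0.001, 2.379]
force: [0.3, -0.5, 0.4]
width: 85.3
gripper_force: 0.0
```

Request:
arm_command(series=[100, 1.6, 1.6, 0, -4, 100, 3.2, 3.1, 0, -9, 100, 4.8, 4.7, 0, -14, 100, 6.4, 6.3, 0, -18, 100, 8, 7.9, 0, -23])

```text
clock: 21.53
eef_pos: [445.1, 270.6, 268.8]
tool_rot: [-3.14, -0.002, 2.78]
force: [-0.2, -0.4, -0.4]
width: 85.4
gripper_force: 0.0
```

Request:
arm_command(series=[100, 0.9, 2.1, 0, -5, 100, 1.7, 4.2, 0, -9, 100, 2.6, 6.3, 0, -14, 100, 3.5, 8.4, 0, -19, 100, 4.3, 10.5, 0, -23])

```text
clock: 21.95
eef_pos: [442.4, 384.0, 268.4]
tool_rot: [-3.14, -0.002, -3.101]
force: [-0.0, 0.8, 0.1]
width: 85.5
gripper_force: 0.0
```

Request:
arm_command(series=[100, 0, 0, 0.5, 0, 100, 0, 0, 1, 0, 100, 0, 0, 1, 0, 100, 0, 0, 1, 0, 100, 0, 0, 1, 0])

```text
clock: 22.37
eef_pos: [443.6, 382.2, 259.9]
tool_rot: [-3.14, -0.0, -3.107]
force: [-0.1, -0.7, -0.1]
width: 85.3
gripper_force: 0.0
```

```bash
python3 - <<'E'
from h import *
im2,d2,W2=snap("side","side10")
cv2.imwrite("pics/s10.png",cv2.resize(im2[235:385,150:350],(800,600))[:,:,::-1])
plan((100,444,383,190,182.5,8),(100,444,383,139,182.5,7))
E
```

```text
at [443.7 382.5 260.3] yaw -178.0 w 85.2 t 22.4
[100, 0, 0, 0.9, -45, 100, 0, 0, 1.8, -90, 100, 0, 0, 2.6, -135, 100, 0, 0, 3.5, -180, 100, 0, 0, 4.4, -225]
[100, 0, 0, 0.9, -45, 100, 0, 0, 1.8, -90, 100, 0.1, 0, 2.6, -136, 100, 0.1, 0, 3.4, -136, 100, 0.1, 0, 4.1, -136]
[100, 0, 0, 0.7, 0, 100, 0, 0, 1.4, 0, 100, 0, 0, 2.2, 0, 100, 0, 0, 2.9, 0, 100, 0, 0, 3.6, 0]
```

View pics/s10.png

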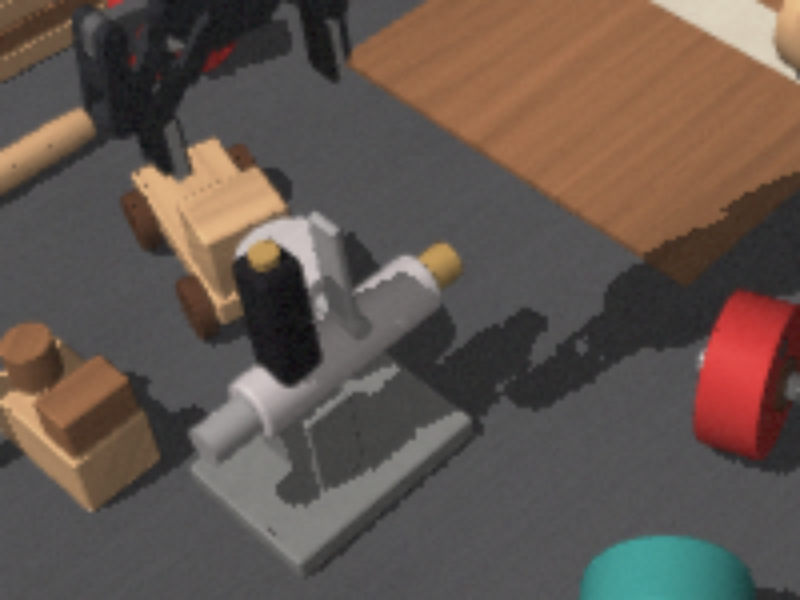

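Gripper is above the gun: grip cap at (216,297.5) and trigger top at (230.5,290) in full-image pixels. Cross-checking before going down.

```bash
python3 - <<'E'
from h import *
print("cap",ray("side",216.25,297.5,188),"trig",ray("side",230.5,290,178), "top cap",ray("top",186,257.7,188))
E
```

```text
cap [443.01705946 393.63027423 188.        ] trig [447.666358   356.16146222 178.        ] top cap [443.40154746 386.92758299 188.        ]
```

Request:
arm_command(series=[100, 0, 0, 1.5, 0, 100, 0, 0, 3, 0, 100, 0, 0, 4.5, 0, 100, 0, 0, 5.5, 0, 100, 0, 0, 6.5, 0])

```text
clock: 22.83
eef_pos: [443.6, 383.0, 194.9]
tool_rot: [-3.141, 0.0, -3.107]
force: [0.3, 1.3, -0.5]
width: 85.6
gripper_force: 0.0
```

Request:
arm_command(series=[100, 0, 0, 1.2, 0, 100, 0, 0, 2.4, 0, 100, 0, 0, 3.6, 0, 100, 0, 0, 4.8, 0, 100, 0, 0, 5.6, 0])

```text
clock: 23.25
eef_pos: [443.0, 383.1, 137.6]
tool_rot: [-3.141, -0.001, -3.106]
force: [-0.2, -0.4, -0.4]
width: 85.4
gripper_force: 0.0
```

Request:
arm_command(series=[90, 0, 0, 0, 0, 80, 0, 0, 0, 0, 70, 0, 0, 0, 0, 64, 0, 0, 0, 0, 60, 0, 0, 0, 0])

```text
clock: 23.67
eef_pos: [443.8, 381.0, 139.9]
tool_rot: [-3.137, 0.001, -3.107]
force: [-0.9, -6.1, 4.3]
width: 51.4
gripper_force: 3.4
```

Request:
arm_command(series=[40, 0, 0, 0, 0, 20, 0, 0, 0, 0, 20, 0, 0, 0, 0, 20, 0, 0, 0, 0, 20, 0, 0, 0, 0])

```text
clock: 24.08
eef_pos: [443.8, 384.8, 141.1]
tool_rot: [3.14, 0.002, -3.105]
force: [-1.4, 0.8, 7.1]
width: 42.4
gripper_force: 58.8
```

Request:
arm_command(series=[20, 0, 0, 0, 0, 20, 0, 0, 0, 0, 20, 0, 0, 0, 0, 20, 0, 0, 0, 0, 20, 0, 0, 0, 0])

```text
clock: 24.5
eef_pos: [443.8, 384.8, 141.1]
tool_rot: [3.14, 0.002, -3.105]
force: [-0.3, 1.3, 6.0]
width: 42.5
gripper_force: 58.8
```

Squeezed home (pad force 59 N, far above the 7 N stop). Holding to a second, then letting go.

Request:
arm_command(series=[20, 0, 0, 0, 0, 20, 0, 0, 0, 0, 20, 0, 0, 0, 0, 20, 0, 0, 0, 0, 20, 0, 0, 0, 0])

```text
clock: 24.92
eef_pos: [443.8, 384.8, 141.2]
tool_rot: [3.14, 0.002, -3.105]
force: [0.1, 2.2, 6.9]
width: 42.5
gripper_force: 58.8
```

Request:
arm_command(series=[100, 0, 0, 0, 0, 100, 0, 0, 0, 0, 100, 0, 0, 0, 0, 100, 0, 0, 0, 0, 100, 0, 0, 0, 0])

```text
clock: 25.33
eef_pos: [443.3, 384.5, 139.6]
tool_rot: [3.14, 0.0, -3.105]
force: [-0.5, 0.4, -0.3]
width: 85.5
gripper_force: 0.0
```

Request:
arm_command(series=[100, 0, 0, 0, 0, 100, 0, 0, -2, 0, 100, 0, 0, -5, 0, 100, 0, 0, -8.5, 0, 100, 0, 0, -12, 0])

```text
clock: 25.75
eef_pos: [442.7, 383.7, 260.4]
tool_rot: [3.141, -0.001, -3.105]
force: [0.9, 0.4, 0.5]
width: 85.3
gripper_force: 0.0
```

```bash
python3 - <<'E'
from h import *
im2,d2,W2=snap("side","side11"); im,d,W=snap("top","top11")
for c in ((670,-57),(456,-69)):
    m=(W2[...,2]>20)&(W2[...,2]<99)&(abs(W2[...,0]-c[0])<50)&(abs(W2[...,1]-c[1])<60)&(d2>0); print(rect(W2,m))
m=(W[...,2]>20)&(W[...,2]<50)&(abs(W[...,0]-509)<100)&(abs(W[...,1]+397)<58)&(d>0); print("tray",rect(W,m))
cv2.imwrite("pics/s11.png",cv2.resize(im2[130:380,140:460],(800,600))[:,:,::-1])
s=monitor.read_state(); print(s["eef_pos"],s["tool_rot"])
E
```

```text
(array([663.3, -51.9]), array([51.2, 93.5]), 4.0, 66.0, 637)
(array([451. , -65.9]), array([92.3, 51.1]), 89.9, 68.7, 720)
tray (array([ 506.6, -395.5]), array([ 44.5, 101.6]), 1.1, 34.4, 614)
[444.58744686 387.3103784  265.19935277] [ 3.13321529  0.00736274 -3.10553374]
```

View pics/s11.png

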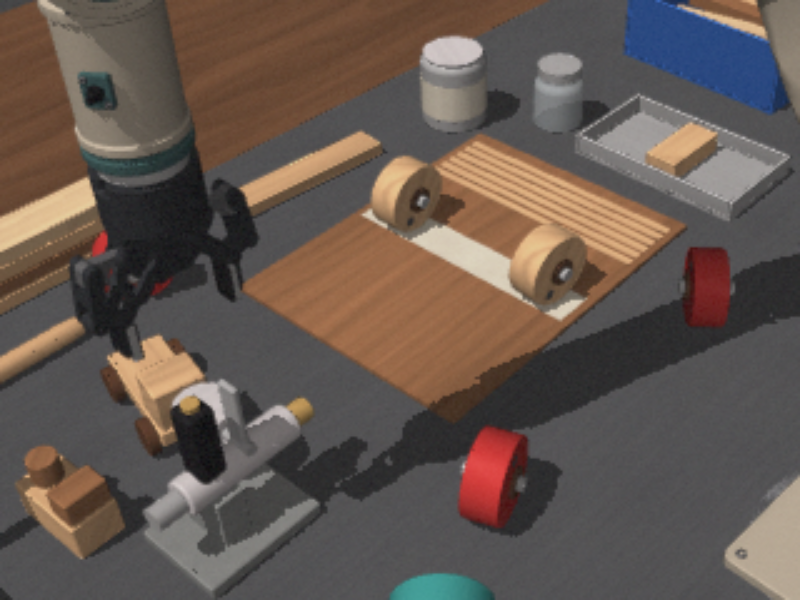

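Both wheels stand on the tape, block in tray, trigger is back. I'll go back to the near wheel.

```bash
python3 - <<'E'
import h
from h import *
s=monitor.read_state
class M:  # unwrap yaw
    def read_state(self):
        a=dict(s()); r=np.array(a["tool_rot"]); r[2]%=2*np.pi; a["tool_rot"]=r; return a
h.monitor=M()
plan((100,450,150,265,130,11),(100,456,-68.6,135,89,11),(100,456,-68.6,135,89,3))
E
```

```text
at [444.6 387.3 265.2] yaw 182.1 w 85.5 t 25.9
[100, 0, -2.2, 0, 5, 100, 0.1, -4.3, 0, 9, 100, 0.1, -6.5, 0, 14, 100, 0.1, -8.6, 0, 19, 100, 0.1, -10.8, 0, 24]
[100, -0.8, -2, 0, 4, 100, -1.7, -4, 0, 9, 100, -2.5, -6, 0, 14, 100, -3.4, -7.9, 0, 19, 100, -4.2, -9.9, 0, 23]
[100, -1.6, -1.5, 0, 5, 100, -3, -2.9, 1.2, 9, 100, -4.5, -4.2, 2.4, 13, 100, -5.9, -5.6, 3.6, 16, 100, -7.3, -7, 4.7, 20]
[100, -1.9, -0.8, 1.2, 4, 100, -3.7, -1.5, 2.4, 7, 100, -5.5, -2.3, 3.6, 11, 100, -7.3, -3.1, 4.8, 15, 100, -9.2, -3.9, 6, 19]
[100, -1.9, -0.2, 1.1, 3, 100, -3.9, -0.4, 2.3, 7, 100, -3.9, -0.4, 2.3, 7, 100, -3.9, -0.4, 2.3, 7, 100, -3.9, -0.4, 2.3, 7]
```

Request:
arm_command(series=[100, 0, -2.2, 0, 5, 100, 0.1, -4.3, 0, 9, 100, 0.1, -6.5, 0, 14, 100, 0.1, -8.6, 0, 19, 100, 0.1, -10.8, 0, 24])

```text
clock: 26.27
eef_pos: [445.9, 274.8, 258.9]
tool_rot: [3.141, -0.0, 2.755]
force: [-0.5, 0.7, 0.6]
width: 85.4
gripper_force: 0.0
```

Request:
arm_command(series=[100, -0.8, -2, 0, 4, 100, -1.7, -4, 0, 9, 100, -2.5, -6, 0, 14, 100, -3.4, -7.9, 0, 19, 100, -4.2, -9.9, 0, 23])

```text
clock: 26.68
eef_pos: [448.1, 167.2, 259.1]
tool_rot: [3.141, -0.0, 2.353]
force: [0.6, -0.7, -0.5]
width: 85.3
gripper_force: 0.0
```

Request:
arm_command(series=[100, -1.6, -1.5, 0, 5, 100, -3, -2.9, 1.2, 9, 100, -4.5, -4.2, 2.4, 13, 100, -5.9, -5.6, 3.6, 16, 100, -7.3, -7, 4.7, 20])

```text
clock: 27.1
eef_pos: [450.2, 66.1, 211.6]
tool_rot: [3.141, -0.0, 2.006]
force: [0.1, 0.0, 0.4]
width: 85.3
gripper_force: 0.0
```

Request:
arm_command(series=[100, -1.9, -0.8, 1.2, 4, 100, -3.7, -1.5, 2.4, 7, 100, -5.5, -2.3, 3.6, 11, 100, -7.3, -3.1, 4.8, 15, 100, -9.2, -3.9, 6, 19])

```text
clock: 27.52
eef_pos: [453.9, -33.4, 151.6]
tool_rot: [3.141, -0.0, 1.674]
force: [0.5, -0.2, 0.1]
width: 85.5
gripper_force: 0.0
```

Request:
arm_command(series=[100, -1.9, -0.2, 1, 3, 100, -3.9, -0.4, 2, 7, 100, -3.9, -0.4, 2, 7, 100, -3.9, -0.4, 2, 7, 100, -3.9, -0.4, 2, 7])

```text
clock: 27.93
eef_pos: [454.3, -71.2, 132.4]
tool_rot: [3.141, -0.001, 1.556]
force: [0.3, -0.4, 0.5]
width: 85.3
gripper_force: 0.0
```

```bash
python3 - <<'E'
from h import *
plan((100,456,-68.6,31,89,10))
E
```

```text
at [454.3 -71.2 132.4] yaw 89.1 w 85.3 t 27.9
[100, 0, 0, 1, 0, 100, 0.1, 0, 2, 0, 100, 0.1, 0, 3, 0, 100, 0.1, 0.1, 4.1, 0, 100, 0.1, 0.1, 5.1, 0]
[100, 0.1, 0, 1, 0, 100, 0.1, 0, 2, 0, 100, 0.1, 0, 3, 0, 100, 0.1, 0, 4, 0, 100, 0.2, 0.1, 5, 0]
```

Request:
arm_command(series=[100, 0, 0, 1, 0, 100, 0.1, 0, 2, 0, 100, 0.1, 0, 3, 0, 100, 0.2, 0.1, 4, 0, 100, 0.2, 0.2, 5, 0])

```text
clock: 28.35
eef_pos: [456.8, -68.9, 82.1]
tool_rot: [3.14, -0.001, 1.556]
force: [-0.6, 0.3, -0.3]
width: 85.6
gripper_force: 0.0
```

Request:
arm_command(series=[100, 0, 0, 1, 0, 100, 0, 0, 2, 0, 100, 0, 0, 3, 0, 100, 0, 0, 4, 0, 100, 0, 0, 4.7, 0])

```text
clock: 28.77
eef_pos: [456.3, -69.4, 34.4]
tool_rot: [-3.141, -0.0, 1.556]
force: [-0.3, -0.6, -0.1]
width: 85.5
gripper_force: 0.0
```

Request:
arm_command(series=[90, 0, 0, 0.3, 0, 84, 0, 0, 0.5, 0, 80, 0, 0, 0.5, 0, 78, 0, 0, 0.5, 0, 76, 0, 0, 0.5, 0])

```text
clock: 29.18
eef_pos: [456.5, -70.2, 30.7]
tool_rot: [3.141, -0.0, 1.554]
force: [-0.8, -0.1, 0.5]
width: 64.6
gripper_force: 0.0
```

Request:
arm_command(series=[74, 0, 0, 0, 0, 72, 0, 0, 0, 0, 70, 0, 0, 0, 0, 68, 0, 0, 0, 0, 66, 0, 0, 0, 0])

```text
clock: 29.6
eef_pos: [456.3, -70.3, 30.9]
tool_rot: [3.141, 0.0, 1.554]
force: [-1.3, -0.2, 6.8]
width: 58.7
gripper_force: 62.5
```

Request:
arm_command(series=[60, 0, 0, 0, 0, 50, 0, 0, 0, 0, 50, 0, 0, 0, 0, 50, 0, 0, 0, 0, 50, 0, 0, 0, 0])

```text
clock: 30.02
eef_pos: [456.3, -70.3, 31.0]
tool_rot: [3.141, 0.0, 1.554]
force: [-1.1, -0.8, 7.8]
width: 59.2
gripper_force: 62.5
```

Rolling 148 mm to the drying strip.

Request:
arm_command(series=[50, -0.4, 0, 0, 0, 50, -1.1, 0, 0, 0, 50, -1.9, 0, 0, 0, 50, -2.7, 0, 0, 0, 50, -3.5, 0, 0, 0])

```text
clock: 30.43
eef_pos: [455.7, -105.6, 31.0]
tool_rot: [3.141, 0.0, 1.554]
force: [-0.9, 1.2, 7.6]
width: 58.8
gripper_force: 62.6
```

Request:
arm_command(series=[50, -0.8, 0, 0, 0, 50, -1.7, 0, 0, 0, 50, -2.6, 0, 0, 0, 50, -3.5, 0, 0, 0, 50, -4.4, 0, 0, 0])

```text
clock: 30.85
eef_pos: [454.9, -149.8, 31.0]
tool_rot: [3.141, 0.001, 1.554]
force: [-1.0, 0.3, 6.4]
width: 58.6
gripper_force: 62.6
```

Request:
arm_command(series=[50, -0.9, 0, 0, 0, 50, -1.8, 0, 0, 0, 50, -2.7, 0, 0, 0, 50, -3.6, 0, 0, 0, 50, -4.4, 0, 0, 0])

```text
clock: 31.27
eef_pos: [454.2, -194.0, 31.0]
tool_rot: [3.141, 0.001, 1.554]
force: [-0.8, -0.4, 6.6]
width: 58.4
gripper_force: 62.6
```

Request:
arm_command(series=[50, -0.8, 0, 0, 0, 50, -1.6, 0, 0, 0, 50, -2.2, 0, 0, 0, 50, -2.5, 0, 0, 0, 50, -2.5, 0, 0, 0])

```text
clock: 31.68
eef_pos: [453.7, -219.7, 31.0]
tool_rot: [3.141, 0.001, 1.552]
force: [-1.0, 0.2, 7.0]
width: 58.9
gripper_force: 62.7
```

Request:
arm_command(series=[50, 0, 0, 0, 0, 50, 0, 0, 0, 0, 50, 0, 0, 0, 0, 50, 0, 0, 0, 0, 50, 0, 0, 0, 0])

```text
clock: 32.1
eef_pos: [453.8, -218.5, 31.0]
tool_rot: [3.141, 0.001, 1.554]
force: [-1.2, -0.2, 6.2]
width: 58.8
gripper_force: 62.7
```

Request:
arm_command(series=[72, 0, 0, 0, 0, 80, 0, 0, 0, 0, 90, 0, 0, 0, 0, 100, 0, 0, 0, 0, 100, 0, 0, 0, 0])

```text
clock: 32.52
eef_pos: [453.6, -218.1, 30.2]
tool_rot: [-3.141, -0.0, 1.554]
force: [-0.8, -0.5, -0.5]
width: 85.2
gripper_force: 0.0
```

Request:
arm_command(series=[100, 0, 0, 0, 0, 100, 0, 0, -1.5, 0, 100, 0, 0, -4, 0, 100, 0, 0, -7, 0, 100, 0, 0, -10, 0])

```text
clock: 32.93
eef_pos: [453.1, -217.7, 131.0]
tool_rot: [-3.14, -0.001, 1.555]
force: [1.3, -0.8, 0.3]
width: 85.2
gripper_force: 0.0
```

```bash
python3 - <<'E'
from h import *
plan((100,669,-56,135,95,11),(100,669,-56,135,95,4),(100,669,-56,31,95,10))
E
```

```text
at [ 453.1 -217.7  131. ] yaw 89.1 w 85.2 t 32.9
[100, 1.5, 1.9, 0, -1, 100, 3, 3.9, -0.1, -1, 100, 4.5, 5.8, -0.1, -2, 100, 6, 7.8, -0.1, -2, 100, 7.5, 9.7, -0.2, -3]
[100, 1.4, 2, 0, 0, 100, 2.8, 4, -0.1, -1, 100, 4.2, 6, -0.1, -1, 100, 5.6, 8.1, -0.1, -2, 100, 7, 10.1, -0.2, -2]
[100, 1.3, 2, 0, -1, 100, 1.3, 2, 0, -1, 100, 1.3, 2, 0, -1, 100, 1.3, 2, 0, -1, 100, 1.3, 2, 0, -1]
[100, 0, 0, 1, 0, 100, 0, 0, 2.1, 0, 100, 0, 0, 3.1, 0, 100, 0, 0, 4.2, 0, 100, 0, 0, 5.2, 0]
[100, 0, 0, 1, 0, 100, 0, 0, 2.1, 0, 100, 0, 0, 3.1, 0, 100, 0, 0, 4.2, 0, 100, 0, 0, 5.2, 0]
```

Request:
arm_command(series=[100, 1.5, 1.9, 0, -1, 100, 3, 3.9, -0.1, -1, 100, 4.5, 5.8, -0.1, -2, 100, 6, 7.8, -0.1, -2, 100, 7.5, 9.7, -0.2, -3])

```text
clock: 33.35
eef_pos: [552.6, -144.1, 132.3]
tool_rot: [-3.141, 0.0, 1.607]
force: [0.1, 0.1, 0.2]
width: 85.1
gripper_force: 0.0
```

Request:
arm_command(series=[100, 1.4, 2, 0, 0, 100, 2.8, 4, -0.1, -1, 100, 4.2, 6, -0.1, -1, 100, 5.6, 8, -0.1, -2, 100, 7, 10.1, -0.2, -2])

```text
clock: 33.77
eef_pos: [650.6, -70.5, 133.9]
tool_rot: [-3.14, -0.0, 1.642]
force: [0.2, -0.2, 0.7]
width: 85.6
gripper_force: 0.0
```

Request:
arm_command(series=[100, 1.3, 2, 0, -1, 100, 1.3, 2, 0, -1, 100, 1.3, 2, 0, -1, 100, 1.3, 2, 0, -1, 100, 1.3, 2, 0, -1])

```text
clock: 34.18
eef_pos: [668.2, -58.3, 134.0]
tool_rot: [-3.14, 0.001, 1.658]
force: [-0.3, -1.2, -0.6]
width: 85.1
gripper_force: 0.0
```

```bash
python3 - <<'E'
from h import *
im2,d2,W2=snap("side")
for c in ((670,-57),(454,-219)):
    m=(W2[...,2]>20)&(W2[...,2]<99)&(abs(W2[...,0]-c[0])<50)&(abs(W2[...,1]-c[1])<60)&(d2>0); print(rect(W2,m))
plan((100,669,-56,31,95,10))
E
```

```text
(array([665. , -53.3]), array([53.1, 91.3]), 6.1, 66.4, 635)
(array([ 447.3, -211.2]), array([92.5, 48.1]), 85.0, 67.4, 629)
at [668.4 -58.4 134.2] yaw 95.0 w 85.4 t 34.2
[100, 0, 0, 1, 0, 100, 0, 0, 2.1, 0, 100, 0.1, 0, 3.1, 0, 100, 0.1, 0, 4.1, 0, 100, 0.1, 0, 5.2, 0]
[100, 0, 0, 1, 0, 100, 0.1, 0.1, 2, 0, 100, 0.1, 0.1, 3.1, 0, 100, 0.1, 0.1, 4.1, 0, 100, 0.1, 0.1, 5.1, 0]
```

Request:
arm_command(series=[100, 0, 0, 1, 0, 100, 0.1, 0, 2, 0, 100, 0.1, 0.1, 3, 0, 100, 0.2, 0.1, 4, 0, 100, 0.2, 0.1, 5.2, 0])

```text
clock: 34.65
eef_pos: [670.0, -54.5, 81.0]
tool_rot: [-3.141, -0.0, 1.659]
force: [-0.3, 0.3, -1.4]
width: 85.3
gripper_force: 0.0
```

Request:
arm_command(series=[100, 0, 0, 1, 0, 100, 0, 0, 2, 0, 100, 0, 0, 3, 0, 100, 0, 0, 4, 0, 100, 0, 0, 4.7, 0])

```text
clock: 35.07
eef_pos: [669.7, -54.8, 33.8]
tool_rot: [-3.14, -0.0, 1.659]
force: [-1.6, 0.3, -0.5]
width: 85.4
gripper_force: 0.0
```

Request:
arm_command(series=[90, 0, 0, 0.3, 0, 84, 0, 0, 0.5, 0, 80, 0, 0, 0.5, 0, 78, 0, 0, 0.5, 0, 76, 0, 0, 0.5, 0])

```text
clock: 35.48
eef_pos: [670.7, -54.7, 31.0]
tool_rot: [3.14, 0.0, 1.659]
force: [-1.0, 0.1, -0.6]
width: 64.9
gripper_force: 0.0
```

Request:
arm_command(series=[74, 0, 0, 0, 0, 72, 0, 0, 0, 0, 70, 0, 0, 0, 0, 68, 0, 0, 0, 0, 66, 0, 0, 0, 0])

```text
clock: 35.9
eef_pos: [670.0, -54.9, 31.1]
tool_rot: [-3.141, 0.0, 1.659]
force: [-2.6, -0.0, 5.6]
width: 58.9
gripper_force: 62.9
```

Request:
arm_command(series=[60, 0, 0, 0, 0, 50, 0, 0, 0, 0, 50, 0, 0, 0, 0, 50, 0, 0, 0, 0, 50, 0, 0, 0, 0])

```text
clock: 36.32
eef_pos: [670.0, -54.9, 31.1]
tool_rot: [-3.141, 0.0, 1.659]
force: [-3.7, -0.5, 6.1]
width: 59.0
gripper_force: 62.9
```

Request:
arm_command(series=[50, -0.4, 0, 0, 0, 50, -1.1, 0, 0, 0, 50, -1.9, 0, 0, 0, 50, -2.7, 0, 0, 0, 50, -3.5, 0, 0, 0])

```text
clock: 36.73
eef_pos: [673.1, -90.2, 31.1]
tool_rot: [-3.141, 0.0, 1.659]
force: [-2.9, -0.6, 5.0]
width: 58.6
gripper_force: 63.1
```

Request:
arm_command(series=[50, -0.8, 0, 0, 0, 50, -1.7, 0, 0, 0, 50, -2.6, 0, 0, 0, 50, -3.5, 0, 0, 0, 50, -4.4, 0, 0, 0])

```text
clock: 37.15
eef_pos: [677.0, -134.2, 31.1]
tool_rot: [-3.141, 0.001, 1.659]
force: [-3.0, -0.1, 5.1]
width: 58.7
gripper_force: 63.1
```

Request:
arm_command(series=[50, -0.9, 0, 0, 0, 50, -1.8, 0, 0, 0, 50, -2.7, 0, 0, 0, 50, -3.6, 0, 0, 0, 50, -4.4, 0, 0, 0])

```text
clock: 37.57
eef_pos: [681.0, -178.5, 31.1]
tool_rot: [-3.142, 0.001, 1.658]
force: [-1.9, -0.2, 4.3]
width: 58.5
gripper_force: 63.1
```

Request:
arm_command(series=[50, -0.8, 0, 0, 0, 50, -1.6, 0, 0, 0, 50, -2.2, 0, 0, 0, 50, -2.6, 0, 0, 0, 50, -2.7, 0, 0, 0])

```text
clock: 37.98
eef_pos: [683.4, -206.4, 31.1]
tool_rot: [3.141, 0.002, 1.657]
force: [-2.5, -1.0, 5.0]
width: 58.5
gripper_force: 63.1
```

Request:
arm_command(series=[50, 0, 0, 0, 0, 50, 0, 0, 0, 0, 50, 0, 0, 0, 0, 50, 0, 0, 0, 0, 50, 0, 0, 0, 0])

```text
clock: 38.4
eef_pos: [683.3, -204.9, 31.1]
tool_rot: [-3.142, 0.001, 1.658]
force: [-3.2, 0.3, 4.9]
width: 58.8
gripper_force: 63.1
```

Request:
arm_command(series=[72, 0, 0, 0, 0, 80, 0, 0, 0, 0, 90, 0, 0, 0, 0, 100, 0, 0, 0, 0, 100, 0, 0, 0, 0])

```text
clock: 38.82
eef_pos: [683.4, -204.1, 30.1]
tool_rot: [-3.142, -0.0, 1.659]
force: [0.4, -0.2, -0.1]
width: 85.5
gripper_force: 0.0
```

Request:
arm_command(series=[100, 0, 0, 0, 0, 100, 0, 0, -1.5, 0, 100, 0, 0, -4, 0, 100, 0, 0, -8, 0, 100, 0, 0, -12, 0])

```text
clock: 39.23
eef_pos: [682.6, -203.9, 151.6]
tool_rot: [-3.14, -0.001, 1.659]
force: [1.2, -0.3, 0.3]
width: 85.8
gripper_force: 0.0
```

Request:
arm_command(series=[100, 0, 0, -3, 0, 100, 0, 0, -6, 0, 100, 0, 0, -8, 0, 100, 0, 0, -8, 0, 100, 0, 0, -8, 0])

```text
clock: 39.65
eef_pos: [684.2, -204.1, 233.0]
tool_rot: [3.138, 0.001, 1.659]
force: [0.5, -0.0, -0.3]
width: 85.3
gripper_force: 0.0
```

```bash
python3 - <<'E'
from h import *
im2,d2,W2=snap("side"); im,d,W=snap("top")
for c in ((683,-205),(454,-219)):
    m=(W2[...,2]>20)&(W2[...,2]<99)&(abs(W2[...,0]-c[0])<50)&(abs(W2[...,1]-c[1])<60)&(d2>0); print(rect(W2,m))
m=(W[...,2]>20)&(W[...,2]<50)&(abs(W[...,0]-509)<100)&(abs(W[...,1]+397)<58)&(d>0); print("tray",rect(W,m))
cv2.imwrite("pics/s12.png",cv2.resize(im2[110:380,120:480],(800,600))[:,:,::-1])
E
```

```text
(array([ 676.9, -203.2]), array([49.3, 96.3]), 2.5, 65.9, 546)
(array([ 447.3, -211.6]), array([88.7, 46.8]), 81.8, 67.9, 624)
tray (array([0., 0.]), array([0., 0.]), 0.0, nan, 0)
  return _methods._mean(a, axis=axis, dtype=dtype,
  ret = ret.dtype.type(ret / rcount)
```

View pics/s12.png

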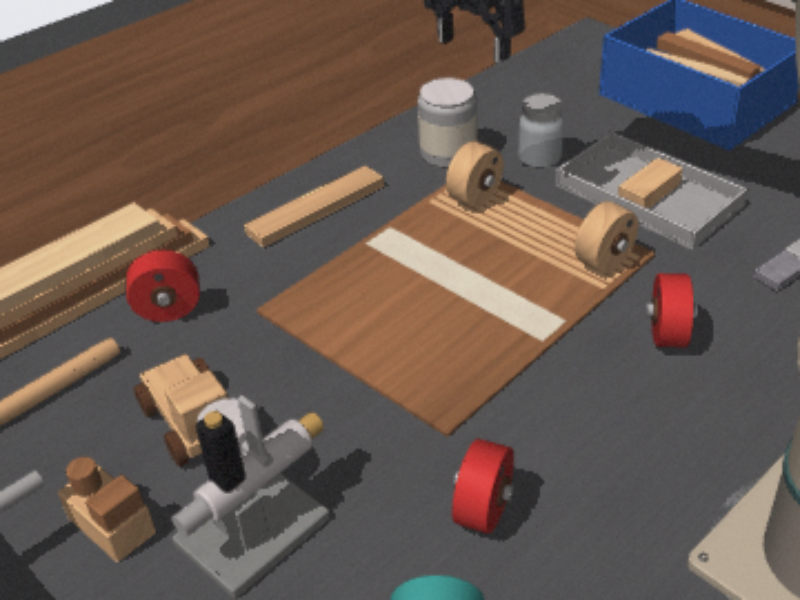

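Both wheels stand on the slats at crop (475,175) and (608,240), the offcut is in the tray, and the trigger is free. The toys and jar stand undisturbed, and the empty tray reading is only because the arm blocks the top view.

```bash
python3 -c "
from cell import workorder; print(workorder.finish_job())"
```

```text
the job is handed in; nothing more can be done
None
```

I handed the job in at about 40 s on the robot clock: the offcut is in the tray, the trigger was squeezed home for about a second while both wheels stood on the tape, and both wheels now stand on the drying strip with the toys and jar undisturbed.

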